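# File bottles from the carousel into their rows

### The arm

A 6-joint arm with a two-finger parallel gripper is mounted at the origin on a cart in front of the work surface, level with it; the furniture and walls round the work are solid. World frame = base frame: x ahead of the robot, y to its left, z up, the work surface at z = 0. Lengths are in mm, angles in rad, forces in N, time in s.
With the tool pointing down it reaches from about 400 to 925 mm from the base axis. Payload 12.5 kg.
Tool frame: the origin (TCP) lies at the very end of the fingers, on their centre line; the grasp point (between the pads) lies 19 mm behind it; z points along the fingers, y is the line along which they close (so a half turn about z gives the same grasp; the last joint's range is limited). The gripper opens to 95 mm and grips with 3 to 60 N. Pads are 20 mm wide; open, the fingers measure 119 mm over their backs; the gripper's body (75 mm by 180 mm) begins 59 mm behind the grasp point.
Start: joints at [-1.356, 0.491, 1.559, -0, 1.092, -0.106], TCP at [197.102, -593.125, 214.661] pointing down, gripper open.
Joint ranges: [-3.1, 3.1], [-0.84, 2.19], [0.05, 2.79], [-1.13, 4.28], [0.06, 2.93], [-2.69, 2.69]. Speed limits (rad/s): [2.22, 2.22, 2.79, 3.14, 3.14, 3.14].

### API

Orientations are given as [roll, pitch, yaw] about the fixed x, y, z axes, in that order (R = Rz(yaw) Ry(pitch) Rx(roll)).
In Python, from cell import state, imaging, env, spot_in, mark_of gives the robot as it stands. The module is installed in compiled form; this text tells all that it offers.
- The arm moves only by the tool step_arm, never from a script. Its argument "increments" is a list of rows, each an object with "slide": the shift along the tool's x, y, z in m, a list of three; "roll": the turn about the tool's z in rad. A call has 1 to 5 rows; each row is the pose to reach, as a shift and turn from the pose commanded when the call began, along the tool's axes at that moment; what a row does not reach only later rows make up. A row lasts 1/8 s, in which the tool goes at most 62.5 mm and 10.7 degrees, less where a joint would pass 70% of its speed; a pose out of reach is approached as far as the arm can. A call with a gripper value outside its range is refused whole. "fingers" is the opening, from 0 (shut) to 1 (fully open), set as the call begins (left out, the last holds). The fingers move at their own pace and stop on an object; the grip force is fixed at half the most. Time passes only in rows, so rows that repeat a pose let the fingers close. It gives the time, the measured TCP pose, the force, the opening and the grip force at its end, in the units of the state.
- state(): the state, without advancing time (a new reading comes with each control period).
- imaging.read_camera(name): name is "side" or "top"; returns a dict with "color" (480x640x3 uint8, red, green, blue), "z_map" (480x640 float32, mm along the optical axis (not along the pixel's ray), 0 where there is no reading), "intrinsics" (3x3 intrinsics, pixels), "distortion" ([k1, k2, p1, p2, k3] as OpenCV has them; the pictures are not rectified), "camera_from_world" (4x4, takes a point from world to camera coordinates). Camera axes: x right, y up, looking along -z (the intrinsics and any distortion apply to the point x, -y, -z); pixel columns grow to the right and rows downward; lengths in mm; the calibration is good to about 2 mm. A picture is of the moment at which its call begins.
- env.job_done(): hands the job in; it is judged then, once.
Trained networks look in the newest picture that a camera, given by its name, has taken for a name from the list of things; names that differ only in an ending like _2 or _b are one class to them, and where a whole thing is asked for, a point or a joint stands for the part that bears it (a point fixed in the world has none). Each returns a list of dicts, best first, with "confidence" (0 to 1); they miss things now and then, are a little off and sometimes report something else, mostly with a low value. They report only what shows in the picture. A call takes as long as a camera call. They do not tell look-alikes from the thing itself.
- spot_in(camera, target): "bbox" ([left, top, right, bottom] in pixels, round what is visible of it).
- mark_of(camera, target): "uv" ([column, row] in pixels: a listed point, or the origin of a listed thing).
The state is a dict: "t": time; "joints": joint angles; "qvel": joint speeds; "tau": joint torques, N m; "eef_pos": TCP position; "tcp_rot": TCP orientation; "ft_force": force on the tool from outside, world axes, zero at the start; "moment": the same for the moment, N m; "opening": opening from 0.0 (shut) to 1.0 (fully open); "grip_force": force on a finger pad.
Only numpy, scipy, OpenCV 4.12 (cv2) and the standard library are available. Lean on these libraries where they do the work, as an engineer would, in place of code of your own. Each camera call takes 0.05 s, during which the arm holds its last target. There are 200 camera calls.

### The job

Put away the bottles that are on the carousel: bring each one round to the opening in the clear cover by turning the disc by its bar, lift it out, and push it from the front in between the bottles of its own size, large with large and small with small, nudging them apart without tipping them over. Leave every bottle of both rows standing upright on the row's floor and back against its back rail, and do not disturb the slide box, the dish or the timer.

Things in the scene. Friction and masses are not known exactly. Their poses are not given: they have to be found in the camera images.
- guard: fixed stand of the bottle carousel, 256 mm across. Origin on the bench top on the carousel's axis; its -x points to the middle of the opening. A clear cover, 125 to 130 mm over the bench and 56 to 135 mm off the axis, lies over 220 degrees of the disc and leaves open only 70 degrees on either side of -x. Three thin posts 135 mm high at the edge, at 0 and +-104 degrees from +x
- turntable (a joint): angle of the carousel's disc, rad, 0 at the start, grows counter-clockwise seen from above, turns several times either way, stays where it is left (about 0.05 N m of friction)
- turn_bar (a point): centre of the grey bar on the carousel's axis by which the disc is turned: 44 mm long along its x, 16 mm thick along its y, 34 mm tall, centre 158 mm over the bench; turns with the disc
- disc (a point): middle of the white disc, turns with it; the disc's top is 20 mm over the bench. The bottles stand in its round channel, 50 to 112 mm off the axis, between a drum and a rim that rise 31 mm above the disc; four grey round marks, 82 mm off the axis on its +x, +y, -x and -y, each start with one bottle of either size, or none
- large_a_mid (a point): One of up to two loose (start: on the carousel) large wide bottle, amber glass with white screw cap, 48 mm diameter, 64 mm tall, 0.10 kg: the body is a straight cylinder for the lower 46 mm, above it shoulder and cap. The point is on its axis, half-way up (32 mm over its foot); z along the axis, up
- large_b_mid (a point): One of up to two loose (start: on the carousel) large wide bottle, amber glass with white screw cap, 48 mm diameter, 64 mm tall, 0.10 kg: the body is a straight cylinder for the lower 46 mm, above it shoulder and cap. The point is on its axis, half-way up (32 mm over its foot); z along the axis, up
- small_a_mid (a point): One of up to two loose (start: on the carousel) small bottle, the same look, 38 mm diameter, 50 mm tall, 0.06 kg: straight cylinder for the lower 35 mm, above it shoulder and cap. The point is on its axis, half-way up (25 mm over its foot); z along the axis, up
- small_b_mid (a point): One of up to two loose (start: on the carousel) small bottle, the same look, 38 mm diameter, 50 mm tall, 0.06 kg: straight cylinder for the lower 35 mm, above it shoulder and cap. The point is on its axis, half-way up (25 mm over its foot); z along the axis, up
- large_1_mid (a point): Standing in row_large from the start: large wide bottle, amber glass with white screw cap, 48 mm diameter, 64 mm tall, 0.10 kg: the body is a straight cylinder for the lower 46 mm, above it shoulder and cap. The point is on its axis, half-way up (32 mm over its foot); z along the axis, up
- large_2_mid (a point): Standing in row_large from the start: large wide bottle, amber glass with white screw cap, 48 mm diameter, 64 mm tall, 0.10 kg: the body is a straight cylinder for the lower 46 mm, above it shoulder and cap. The point is on its axis, half-way up (32 mm over its foot); z along the axis, up
- small_1_mid (a point): Standing in row_small from the start: small bottle, the same look, 38 mm diameter, 50 mm tall, 0.06 kg: straight cylinder for the lower 35 mm, above it shoulder and cap. The point is on its axis, half-way up (25 mm over its foot); z along the axis, up
- small_2_mid (a point): Standing in row_small from the start: small bottle, the same look, 38 mm diameter, 50 mm tall, 0.06 kg: straight cylinder for the lower 35 mm, above it shoulder and cap. The point is on its axis, half-way up (25 mm over its foot); z along the axis, up
- small_3_mid (a point): Standing in row_small from the start: small bottle, the same look, 38 mm diameter, 50 mm tall, 0.06 kg: straight cylinder for the lower 35 mm, above it shoulder and cap. The point is on its axis, half-way up (25 mm over its foot); z along the axis, up
- row_large: fixed bottle row, white floor, aluminium back rail and end cheeks; holds the large bottles (the rows look alike, left or right varies). Origin under its middle on the bench top; x points from the open front to the back rail, y along the row. Floor top 2 mm over the bench, from x = -65 mm; rail's inner face x = +28 mm, top z = 19 mm; cheeks' inner faces y = -102 and +102 mm, top z = 30 mm. Room for four, 12 mm to spare; friction of glass, rail and cheeks 0.25, of the floor 0.6
- row_small: fixed bottle row, white floor, aluminium back rail and end cheeks; holds the small bottles (the rows look alike, left or right varies). Origin under its middle on the bench top; x points from the open front to the back rail, y along the row. Floor top 2 mm over the bench, from x = -65 mm; rail's inner face x = +28 mm, top z = 19 mm; cheeks' inner faces y = -102 and +102 mm, top z = 30 mm. Room for five, 14 mm to spare; friction of glass, rail and cheeks 0.25, of the floor 0.6
- slide_box: bystander: blue and white box of slides, 30x82x31 mm, origin under its middle
- petri_dish: bystander: clear dish with lid, 60 mm across, 14 mm high, origin under its middle
- timer: bystander: white bench timer, 64x68x20 mm, origin under its middle
Things that resemble listed ones, but are neither listed nor needed, are in the scene too. What is shaped like the part that bears large_b_mid but pink is not meant.

How it is judged:
By the outcome, as a careful person would: the job done as asked, in the order asked, and still so for the second after the job is handed in, with the robot touching nothing.
Of large_a, large_b, small_a, small_b only 3 to 4 are there at a start; the rules pass over those that are not, and their reading is None.
At some moment in a run one of large_a, large_b, small_a, small_b may be knocked a few centimetres aside while the robot is not near it.
It also fails if it takes over 210 s, if anything falls off the work surface, if the arm or the gripper's body presses on something with over 40 N, if the wrist force passes 120 N, or if a joint passes its speed limit or range.

## Working session

There is one attempt and no reset: what is moved stays moved. The work goes in short steps, Python scripts to look and compute and a tool call to move; the robot and the scene stay as the last step left them, time stands still between calls to the robot, and variables do not carry over. Pictures are saved under pics/ and viewed, at most 17 in all, crops included, and the job is handed in when it is done.

Besides the shell and the picture viewer there is one more tool, called after "Emit:" by a JSON object that holds its "fn" and its "kwargs", one argument or row to a line. step_arm: Moves the arm, as the interface text tells. Its arguments: {"type":"object","properties":{"increments":{"type":"array"},"fingers":{"type":"number"}},"required":["increments"]}

```bash
mkdir -p pics; cat > h.py <<'E'
import numpy as np, cv2
from cell import state, imaging, env, spot_in, mark_of
def cam(n,save=None):
    c=imaging.read_camera(n)
    if save: cv2.imwrite('pics/'+save,c['color'][:,:,::-1])
    return c
def ray(c,uv):
    p=cv2.undistortPoints(np.array([[uv]],float),c['intrinsics'],np.array(c['distortion'],float))[0,0]
    T=np.linalg.inv(c['camera_from_world']); d=T[:3,:3]@np.array([p[0],-p[1],-1]); return T[:3,3],d
def atz(c,uv,z):
    o,d=ray(c,uv); return o+d*(z-o[2])/d[2]
def atd(c,uv):
    u,v=int(round(uv[0])),int(round(uv[1])); o,d=ray(c,uv); return o+d*c['z_map'][v,u]
def proj(c,P):
    q=c['camera_from_world']@np.append(P,1); q=q[:3]*[1,-1,-1]
    return cv2.projectPoints(q.reshape(1,1,3),np.zeros(3),np.zeros(3),c['intrinsics'],np.array(c['distortion'],float))[0][0,0]
E
python3 - <<'E'
from h import *
s=state();print({k:np.round(v,3) for k,v in s.items()})
for n in('top','side'):
    c=cam(n,n+'1.png')
    print(n,np.round(np.linalg.inv(c['camera_from_world'])[:3],2).tolist())
    for t,z in [('guard',0),('turn_bar',158),('disc',20),('large_a_mid',None),('small_a_mid',None),('row_large',0),('row_small',0),('slide_box',0),('petri_dish',0),('timer',0)]:
        for d in mark_of(n,t):
            uv=d['uv']; print(t,np.round(uv,0),round(d['confidence'],2),'depth',np.round(atd(c,uv)),'z',np.round(atz(c,uv,z if z is not None else (34 if 'large' in t else 27)),0), np.round(atz(c,uv,52 if 'large' in t else 45),0) if z is None else '')
E
```

```text
{'t': np.float64(0.0), 'joints': array([-1.356,  0.492,  1.559,  0.   ,  1.092, -0.106]), 'qvel': array([ 0.   , -0.002, -0.001, -0.   ,  0.001, -0.001]), 'tau': array([ 2.0000e-03, -6.1264e+01, -2.5818e+01,  6.9000e-02,  4.8000e-02,
       -0.0000e+00]), 'eef_pos': array([ 197.06 , -592.847,  214.051]), 'tcp_rot': array([-3.14 , -0.   ,  0.321]), 'ft_force': array([0.234, 0.64 , 0.015]), 'moment': array([-0.012,  0.013,  0.02 ]), 'grip_force': np.float64(0.0), 'opening': np.float64(1.001)}
top [[-0.01, 1.0, -0.05, 534.28], [-1.0, -0.01, 0.0, -54.94], [-0.0, 0.05, 1.0, 1319.54]]
guard [404. 271.] 0.42 depth [ 519. -256.  124.] z [ 518. -277.    0.] 
turn_bar [428. 298.] 0.59 depth [ 458. -304.  143.] z [ 459. -301.  158.] 
disc [416. 297.] 0.89 depth [ 454. -295.   49.] z [ 452. -301.   20.] 
large_a_mid [437. 329.] 0.53 depth [ 387. -327.  123.] z [ 376. -348.   34.] [ 378. -344.   52.]
small_a_mid [391. 318.] 0.65 depth [ 405. -231.   65.] z [ 401. -237.   27.] [ 403. -234.   45.]
row_large [215. 235.] 0.92 depth [614. 200.  -1.] z [614. 200.   0.] 
row_small [317. 236.] 0.94 depth
[... 417 characters left out ...]
08.2]]
turn_bar [398. 187.] 0.77 depth [ 449. -290.  167.] z [ 448. -318.  158.] 
disc [395. 238.] 0.69 depth [ 452. -256.   45.] z [ 449. -315.   20.] 
disc [318. 246.] 0.69 depth [ 644. -257.   18.] z [ 644. -253.   20.] 
large_a_mid [422. 222.] 0.93 depth [ 383. -324.   62.] z [ 376. -399.   34.] [ 380. -351.   52.]
small_a_mid [417. 243.] 0.5 depth [ 402. -214.   51.] z [ 397. -270.   27.] [ 401. -228.   45.]
row_large [303. 367.] 0.82 depth [603. 264.  52.] z [615. 198.   0.] 
row_large [316. 282.] 0.49 depth [616.  -5.  51.] z [ 630. -100.    0.] 
row_small [321. 292.] 0.97 depth [604.  17.  42.] z [613. -57.   0.] 
timer [314. 248.] 0.93 depth [ 652. -248.   17.] z [ 657. -285.   -0.]
```

View pics/top1.png

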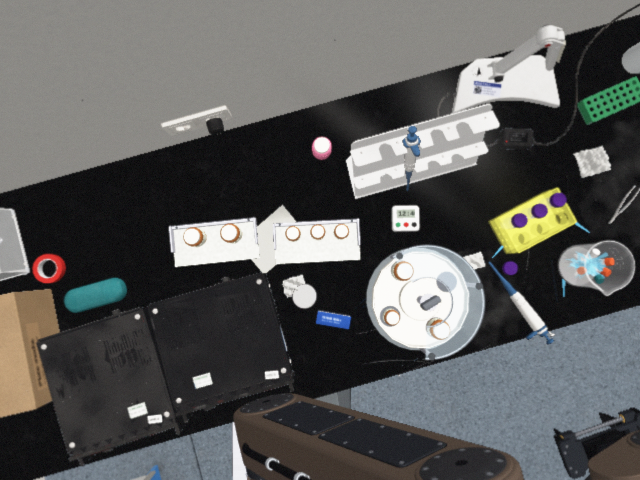

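View pics/side1.png

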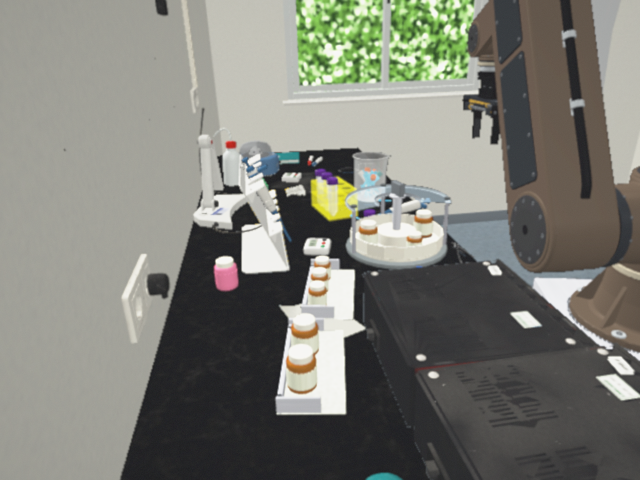

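```bash
python3 - <<'E'
import cv2
a=cv2.imread('pics/top1.png')[200:370,350:500];b=cv2.imread('pics/side1.png')[130:300,330:480]
c=cv2.hconcat([cv2.resize(a,None,fx=2.6,fy=2.6,interpolation=3),cv2.resize(b,None,fx=2.6,fy=2.6,interpolation=3)])
cv2.imwrite('pics/crop1.png',c)
E
```

```text
(no output)
```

View pics/crop1.png

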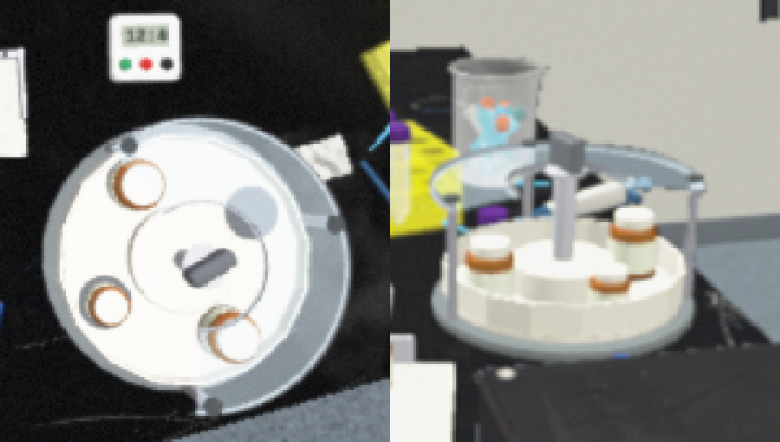

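The top picture shows two rows: large at px (215,235) with bottles at (193,236) and (230,232), and small at (317,236) with bottles at (292,233), (318,231) and (341,230).

Candidates that could be taken for a bottle to put away:
- (402,270): large, on the carousel
- (391,316): small, on the carousel
- (437,328): large, on the carousel
- (321,148): pink look-alike, not meant
- purple caps at (510,268) and on the yellow rack: not meant

The fourth mark, at (447,281), is empty. The posts are at (399,256), (479,286) and (431,356), so the opening faces left (+y).

```bash
cat >> h.py <<'E'
def cloud(c):
    v,u=np.mgrid[0:480,0:640]; p=cv2.undistortPoints(np.stack([u,v],-1).reshape(-1,1,2).astype(float),c['intrinsics'],np.array(c['distortion'],float))[:,0]
    z=c['z_map'].reshape(-1,1); q=np.hstack([p[:,:1],-p[:,1:],-np.ones_like(z)])*z
    T=np.linalg.inv(c['camera_from_world']); return (q@T[:3,:3].T+T[:3,3]).reshape(480,640,3)
def blobs(c,P,m,lo=12):
    n,l,s,ce=cv2.connectedComponentsWithStats(m.astype(np.uint8))
    return [(s[i,4],np.round(ce[i],1),np.round(P[l==i].mean(0),1)) for i in range(1,n) if s[i,4]>=lo]
def caps(c,P,z0,z1,x0,x1,y0,y1):
    return blobs(c,P,(P[...,2]>z0)&(P[...,2]<z1)&(P[...,0]>x0)&(P[...,0]<x1)&(P[...,1]>y0)&(P[...,1]<y1))
E
python3 - <<'E'
from h import *
c=cam('top');P=cloud(c)
posts=[atz(c,uv,135) for uv in[(399.2,255.8),(478.8,285.8),(431.5,356)]];print(np.round(posts,1))
A=np.array([[2*p[0],2*p[1],1] for p in posts]);s=np.linalg.solve(A,[p[0]**2+p[1]**2 for p in posts]);print('axis',s[:2],np.sqrt(s[2]+s[0]**2+s[1]**2))
print('x dir',np.degrees(np.arctan2(*(posts[1]-np.r_[s[:2],0])[[1,0]])))
print('bar',[b for b in blobs(c,P,(P[...,2]>165)&(P[...,2]<185)&(abs(P[...,0]-458)<50)&(abs(P[...,1]+301)<50))])
m=(P[...,2]>165)&(P[...,2]<185)&(abs(P[...,0]-458)<50)&(abs(P[...,1]+301)<50)
q=P[m][:,:2];w,V=np.linalg.eigh(np.cov(q.T));print('bar ang',np.degrees(np.arctan2(V[1,1],V[0,1])))
print('carousel 60-95',caps(c,P,60,95,330,600,-430,-170))
print('rows',caps(c,P,40,80,560,680,-180,320))
print('rail/cheek',)
for t in('row_large','row_small'):
    b=spot_in('top',t)[0]['bbox'];print(t,np.round(b))
    m=(P[...,2]>12)&(P[...,2]<36);r=m.copy();r[:]=0;b=[int(x) for x in b];r[b[1]-3:b[3]+4,b[0]-3:b[2]+4]=1
    m&=r>0; q=P[m]; q=q[q[:,0]>np.percentile(q[:,0],20)]; f=np.polyfit(q[:,1],q[:,0],1);print(f,q[:,1].min(),q[:,1].max())
    fl=(abs(P[...,2]-2)<6)&(r>0)&(c['color'].min(2)>150); rect=cv2.minAreaRect(P[fl][:,:2].astype(np.float32));print(rect)
for uv in[(402,270),(391,318),(437,328)]: print(np.round([atz(c,uv,84),atz(c,uv,70)],1).tolist())
hsv=cv2.cvtColor(c['color'],cv2.COLOR_RGB2HSV)
E
```

```text
[[ 552.8 -243.6  135. ]
 [ 482.9 -421.2  135. ]
 [ 328.  -310.7  135. ]]
axis [ 448.78764664 -305.19684525] 120.90270811460894
x dir -73.60221652835587
bar [(np.int32(154), array([431.1, 302.8]), array([ 448.9, -304.7,  172.5]))]
bar ang 120.24430045607816
carousel 60-95 [(np.int32(155), array([399.8, 273.3]), array([ 512.4, -253.4,   76.5])), (np.int32(20), array([418.8, 298.9]), array([ 451.4, -296.9,   75.8])), (np.int32(149), array([391.7, 317.6]), array([ 407.7, -233.1,   67.8])), (np.int32(38), array([435.7, 322.1]), array([ 395.7, -337. ,   68.4]))]
rows [(np.int32(309), array([229.6, 232.7]), array([615.1, 151.9,  59. ])), (np.int32(150), array([317.2, 231.7]), array([615.5, -59.4,  48.9])), (np.int32(147), array([341.3, 231.1]), array([ 616.1, -117.9,   49.2])), (np.int32(315), array([192.9, 236.5]), array([607.2, 240.4,  58.9])), (np.int32(148), array([292.5, 233.1]), array([612.7,   0.8,  49. ]))]
rail/cheek
row_large [170. 219. 259. 264.]
[-5.04330622e-02  6.45281145e+02] 91.77469205898569 306.9640116756792
((594.4741821289062, 192.65164184570312), (223.30685424804688, 120.65641021728516), 88.53057861328125)Traceback (most recent call last):
  File "<stdin>", line 13, in <module>
IndexError: list index out of range
```

```bash
python3 - <<'E'
from h import *
c=cam('top');P=cloud(c)
m=(P[...,2]>161)&(P[...,2]<195)&(abs(P[...,0]-449)<50)&(abs(P[...,1]+305)<50);print('zs',np.percentile(P[m][:,2],[5,50,95]))
for name,z,box in[('L',66,(560,680,100,320)),('S',52,(560,680,-180,50))]:
    for a,uv,p in caps(c,P,z-5,z+6,*box): print(name,a,uv,np.round(atz(c,uv,z),1))
print('sm',[(a,uv,np.round(atz(c,uv,70),1)) for a,uv,p in caps(c,P,64,76,330,450,-270,-190)])
for t in('row_large','row_small'):
    for d in spot_in('top',t): print(t,np.round(d['bbox']),round(d['confidence'],2))
# rail top edges
for n,y0,y1 in[('L',105,295),('S',-150,35)]:
    m=(P[...,2]>9)&(P[...,2]<28)&(P[...,0]>628)&(P[...,0]<665)&(P[...,1]>y0)&(P[...,1]<y1);q=P[m];f=np.polyfit(q[:,1],q[:,0],1);print(n,len(q),f,'rail mid x at mid',np.polyval(f,(y0+y1)/2),(y0+y1)/2)
img=c['color'][195:285,160:370];img=cv2.resize(img,None,fx=3.8,fy=3.8,interpolation=3)
i2=c['color'][245:365,360:490];i2=cv2.resize(i2,None,fx=2,fy=2,interpolation=3)
o=np.zeros((590,798,3),np.uint8);o[:342]=img[:342,:798];o[345:585,:260]=i2[:240];cv2.imwrite('pics/crop2.png',o[:,:,::-1])
E
```

```text
zs [166.18716871 172.82604168 176.5132768 ]
L 172 [228.3 232.1] [616.2 154.   66. ]
L 177 [191.1 236.1] [607.8 243.1  66. ]
S 109 [341.4 230.7] [ 616.8 -118.    52. ]
S 105 [292.1 232.9] [613.1   1.6  52. ]
S 109 [317.3 231.3] [616.1 -59.5  52. ]
sm [(np.int32(125), array([392.2, 317.9]), array([ 407.1, -234.1,   70. ]))]
row_large [169. 218. 257. 269.] 0.6
row_large [431. 320. 442. 326.] 0.6
row_small [274. 220. 359. 266.] 0.89
row_small [333. 224. 346. 240.] 0.45
L 261 [-8.97886206e-02  6.59521521e+02] rail mid x at mid 641.5637964587928 200.0
S 249 [-3.61446935e-02  6.38044366e+02] rail mid x at mid 640.1226861632167 -57.5
```

View pics/crop2.png

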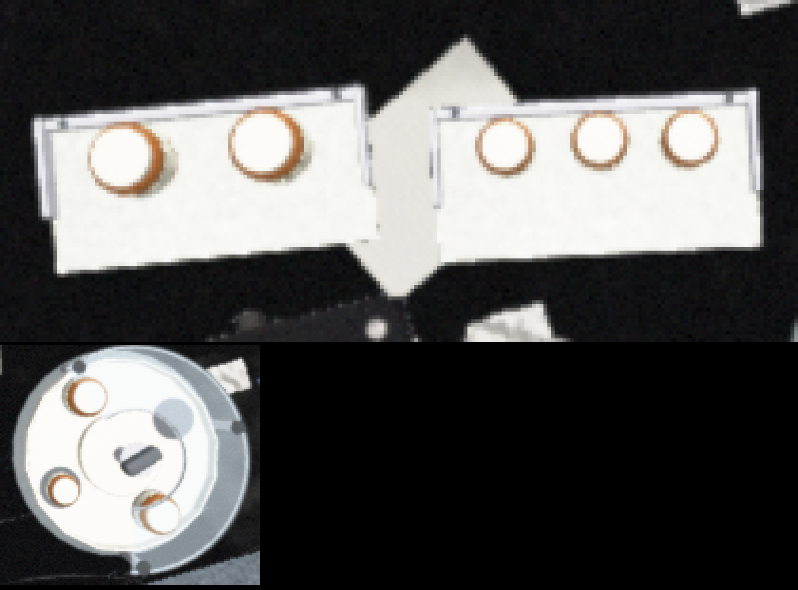

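```bash
cat > plan.py <<'E'
# plan.py: waypoints x,y,z,yawdeg[,rows] from the commanded pose in cmd.json; prints calls
import json,sys,numpy as np
def plan(wps):
    p=np.array(json.load(open('cmd.json')),float)
    for w in wps:
        w=list(w); t=np.array(w[:4],float); d=t-p
        need=max(np.linalg.norm(d[:3])/58,abs(d[3])/10.2); n=max(int(np.ceil(need)),w[4] if len(w)>4 else 1)
        n5=int(np.ceil(n/5)); q0=p.copy()
        for k in range(n5):
            tgt=q0+d*(k+1)/n5; dd=tgt-p; a=np.radians(p[3])
            R=np.array([[np.cos(a),np.sin(a),0],[np.sin(a),-np.cos(a),0],[0,0,-1]])
            s=np.round(R@dd[:3]/1000,4); r=round(-np.radians(dd[3]),4)
            p=np.append(p[:3]+R.T@s*1000,p[3]-np.degrees(r))
            print('rows',int(np.ceil(n/n5)),'slide',s.tolist(),'roll',r,'->',np.round(p,1).tolist())
    json.dump(p.tolist(),open('cmd.json','w'))
plan([list(map(float,a.split(',')))[:4]+([int(a.split(',')[4])] if a.count(',')>3 else []) for a in sys.argv[1:]])
E
echo '[197.1,-593.1,214.7,18.4]'>cmd.json
python3 plan.py 449,-305,215,120 449,-305,150,120,3
```

```text
rows 5 slide [0.165, -0.0969, -0.0002] roll -0.8866 -> [323.1, -449.1, 214.9, 69.2]
rows 5 slide [0.1794, 0.0665, -0.0001] roll -0.8867 -> [449.0, -305.0, 215.0, 120.0]
rows 3 slide [-0.0, 0.0, 0.065] roll 0.0 -> [449.0, -305.0, 150.0, 120.0]
```

Emit:
{"fn": "step_arm", "kwargs": {
  "increments": [
    {"slide": [0.033, -0.0194, 0], "roll": -0.1773},
    {"slide": [0.066, -0.0388, 0], "roll": -0.3546},
    {"slide": [0.099, -0.0581, 0], "roll": -0.532},
    {"slide": [0.132, -0.0775, 0], "roll": -0.7093},
    {"slide": [0.165, -0.0969, -0.0002], "roll": -0.8866}
  ],
  "fingers": 0.6
}}

```text
t: 2.02
eef_pos: [323.8, -448.2, 214.9]
tcp_rot: [3.141, 0.0, 1.213]
ft_force: [-0.3, 0.6, -0.8]
opening: 0.609
grip_force: 0.0
```

Emit:
{"fn": "step_arm", "kwargs": {
  "increments": [
    {"slide": [0.0359, 0.0133, 0], "roll": -0.1773},
    {"slide": [0.0718, 0.0266, 0], "roll": -0.3547},
    {"slide": [0.1076, 0.0399, 0], "roll": -0.532},
    {"slide": [0.1435, 0.0532, 0], "roll": -0.7094},
    {"slide": [0.1794, 0.0665, 0], "roll": -0.8867}
  ]
}}

```text
t: 2.65
eef_pos: [449.8, -304.1, 215.0]
tcp_rot: [3.142, 0.0, 2.1]
ft_force: [-0.6, 0.2, -0.7]
opening: 0.597
grip_force: 0.0
```

Emit:
{"fn": "step_arm", "kwargs": {
  "increments": [
    {"slide": [0, 0, 0]}
  ]
}}

```text
invalid input at $.increments[0]: expected keys slide, roll
```

Emit:
{"fn": "step_arm", "kwargs": {
  "increments": [
    {"slide": [0, 0, 0.02], "roll": 0},
    {"slide": [0, 0, 0.045], "roll": 0},
    {"slide": [0, 0, 0.065], "roll": 0},
    {"slide": [0, 0, 0.065], "roll": 0}
  ]
}}

```text
t: 3.15
eef_pos: [448.7, -304.8, 148.9]
tcp_rot: [-3.141, -0.002, 2.094]
ft_force: [0.1, 0.0, 0.0]
opening: 0.602
grip_force: 0.0
```

Emit:
{"fn": "step_arm", "kwargs": {
  "increments": [
    {"slide": [0, 0, 0], "roll": 0},
    {"slide": [0, 0, 0], "roll": 0},
    {"slide": [0, 0, 0], "roll": 0},
    {"slide": [0, 0, 0], "roll": 0},
    {"slide": [0, 0, 0], "roll": 0}
  ],
  "fingers": 0.0
}}

```text
t: 3.78
eef_pos: [449.2, -305.1, 150.0]
tcp_rot: [3.141, 0.0, 2.094]
ft_force: [-0.5, 0.5, 1.8]
opening: 0.166
grip_force: 30.0
```

Emit:
{"fn": "step_arm", "kwargs": {
  "increments": [
    {"slide": [0, 0, 0], "roll": 0.08},
    {"slide": [0, 0, 0], "roll": 0.16},
    {"slide": [0, 0, 0], "roll": 0.237},
    {"slide": [0, 0, 0], "roll": 0.237}
  ]
}}

```text
t: 4.28
eef_pos: [449.3, -305.0, 150.0]
tcp_rot: [3.141, 0.0, 1.857]
ft_force: [2.4, 1.6, 1.6]
opening: 0.165
grip_force: 30.0
```

```bash
python3 - <<'E'
from h import *
s=state();print(s['opening'],s['grip_force'],s['ft_force'],s['moment'],s['joints'])
c=cam('top','top2.png');P=cloud(c)
print('sm',[(a,uv,np.round(atz(c,uv,70),1)) for a,uv,p in caps(c,P,64,76,330,520,-270,-190)])
c2=cam('side');o=np.hstack([cv2.resize(c['color'][230:380,350:500],None,fx=2.6,fy=2.6),cv2.resize(c2['color'][130:280,330:480],None,fx=2.6,fy=2.6)]);cv2.imwrite('pics/crop3.png',o[:,:,::-1])
E
```

```text
0.16479617537700467 29.99894231557846 [2.38451962 1.58411933 1.60988781] [ 0.35000052 -0.52462802 -0.05463718] [-7.18165451e-01  4.53588385e-01  1.83321951e+00  4.40497612e-04
  8.54210482e-01 -1.00510760e+00]
sm [(np.int32(12), array([403.6, 272.7]), array([ 513.5, -263.5,   70. ])), (np.int32(123), array([389. , 310.2]), array([ 425.3, -226.9,   70. ]))]
```

View pics/crop3.png

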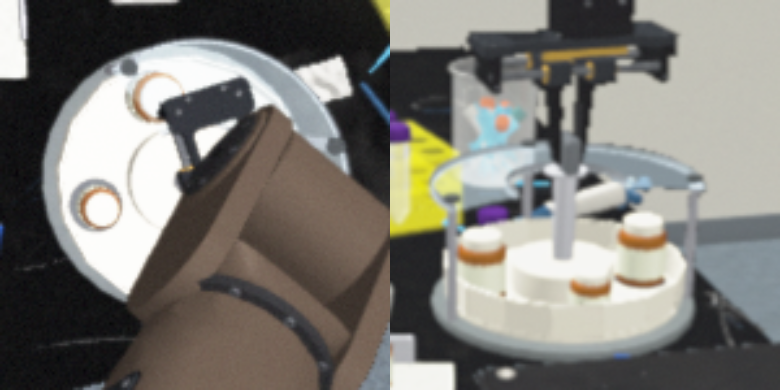

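```bash
echo '[449,-305,150,106.4]'>cmd.json
python3 plan.py 449,-305,200,106.4 425,-227,200,106.4 425,-227,90,106.4,4 425,-227,42,106.4,5
```

```text
rows 1 slide [0.0, 0.0, -0.05] roll -0.0 -> [449.0, -305.0, 200.0, 106.4]
rows 2 slide [0.0816, -0.001, 0.0] roll -0.0 -> [425.0, -227.0, 200.0, 106.4]
rows 4 slide [0.0, -0.0, 0.11] roll -0.0 -> [425.0, -227.0, 90.0, 106.4]
rows 5 slide [0.0, -0.0, 0.048] roll -0.0 -> [425.0, -227.0, 42.0, 106.4]
```

Emit:
{"fn": "step_arm", "kwargs": {
  "increments": [
    {"slide": [0, 0, 0], "roll": 0},
    {"slide": [0, 0, 0], "roll": 0},
    {"slide": [0, 0, -0.02], "roll": 0},
    {"slide": [0, 0, -0.05], "roll": 0}
  ],
  "fingers": 0.62
}}

```text
t: 4.88
eef_pos: [448.6, -304.9, 199.7]
tcp_rot: [-3.14, -0.002, 1.857]
ft_force: [0.5, -0.3, -0.5]
opening: 0.53
grip_force: 0.0
```

Emit:
{"fn": "step_arm", "kwargs": {
  "increments": [
    {"slide": [0.0408, -0.0005, 0], "roll": 0},
    {"slide": [0.0816, -0.001, 0], "roll": 0},
    {"slide": [0.0816, -0.001, 0.04], "roll": 0},
    {"slide": [0.0816, -0.001, 0.08], "roll": 0},
    {"slide": [0.0816, -0.001, 0.11], "roll": 0}
  ]
}}

```text
t: 5.5
eef_pos: [424.7, -226.9, 88.5]
tcp_rot: [-3.141, -0.0, 1.858]
ft_force: [0.1, -0.6, 1.0]
opening: 0.62
grip_force: 0.0
```

```bash
python3 - <<'E'
from h import *
c=cam('top');c2=cam('side');print(np.round(state()['eef_pos'],1))
for n,k in(('top',c),('side',c2)):
    for d in mark_of(n,'small_a_mid'): print(n,np.round(d['uv'],1),round(d['confidence'],2),np.round(atz(k,d['uv'],45),1))
print(proj(c2,[425.3,-226.9,70]),proj(c2,[425.3,-226.9,90]))
o=np.hstack([cv2.resize(c['color'][230:380,350:500],None,fx=2.6,fy=2.6),cv2.resize(c2['color'][130:280,330:480],None,fx=2.6,fy=2.6)]);cv2.imwrite('pics/crop4.png',o[:,:,::-1])
E
```

```text
[ 423.9 -226.4   87.6]
side [406.5 243. ] 0.79 [ 425.3 -228.4   45. ]
side [305.  336.7] 0.52 [612.7 176.4  45. ]
[406.96748368 233.60330752] [407.340991   225.76290119]
```

View pics/crop4.png

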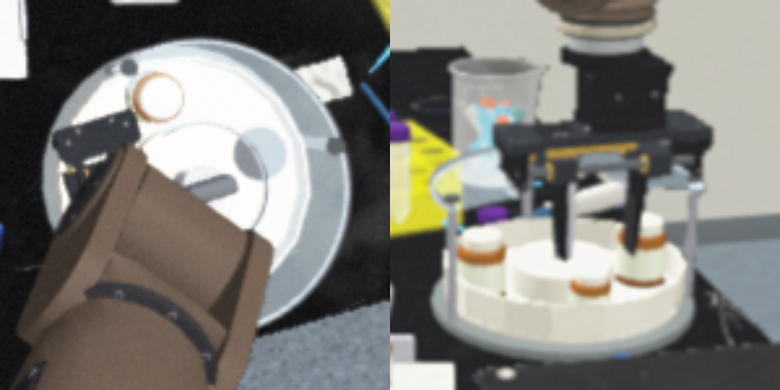

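The gripper straddles the small bottle, with its fingertips at crop px (565,255) and (630,245) and the bottle at (590,290). Next I descend.

Emit:
{"fn": "step_arm", "kwargs": {
  "increments": [
    {"slide": [0, 0, 0.012], "roll": 0},
    {"slide": [0, 0, 0.024], "roll": 0},
    {"slide": [0, 0, 0.036], "roll": 0},
    {"slide": [0, 0, 0.048], "roll": 0},
    {"slide": [0, 0, 0.048], "roll": 0}
  ]
}}

```text
t: 6.32
eef_pos: [424.7, -226.9, 40.8]
tcp_rot: [-3.14, -0.001, 1.857]
ft_force: [0.1, -0.6, 0.2]
opening: 0.624
grip_force: 0.0
```

Emit:
{"fn": "step_arm", "kwargs": {
  "increments": [
    {"slide": [0, 0, 0], "roll": 0},
    {"slide": [0, 0, 0], "roll": 0},
    {"slide": [0, 0, 0], "roll": 0},
    {"slide": [0, 0, 0], "roll": 0}
  ],
  "fingers": 0.0
}}

```text
t: 6.82
eef_pos: [425.2, -227.2, 42.1]
tcp_rot: [3.141, 0.001, 1.857]
ft_force: [-0.1, 0.3, 3.4]
opening: 0.392
grip_force: 30.0
```

```bash
echo '[425,-227,42,106.4]'>cmd.json
python3 plan.py 425,-227,130,106.4 549.6,-31.4,130,92.1 549.6,-31.4,40,92.1
python3 - <<'E'
from h import *
c=cam('top');P=cloud(c)
for uv in[(265,285),(240,310),(180,300),(215,350),(100,340)]: print(uv,np.round(P[uv[1],uv[0]]))
E
```

```text
rows 2 slide [0.0, 0.0, -0.088] roll -0.0 -> [425.0, -227.0, 130.0, 106.4]
rows 4 slide [0.1525, 0.1748, 0.0] roll 0.2496 -> [549.6, -31.4, 130.0, 92.1]
rows 2 slide [-0.0, -0.0, 0.09] roll -0.0 -> [549.6, -31.4, 40.0, 92.1]
(265, 285) [490.  62. 114.]
(240, 310) [434. 120. 114.]
(180, 300) [459. 258. 112.]
(215, 350) [345. 177. 116.]
(100, 340) [371. 438. 117.]
```

Emit:
{"fn": "step_arm", "kwargs": {
  "increments": [
    {"slide": [0, 0, -0.02], "roll": 0},
    {"slide": [0, 0, -0.05], "roll": 0},
    {"slide": [0, 0, -0.088], "roll": 0}
  ]
}}

```text
t: 7.25
eef_pos: [424.7, -226.9, 130.3]
tcp_rot: [-3.141, -0.001, 1.857]
ft_force: [0.3, -0.3, -1.4]
opening: 0.387
grip_force: 30.0
```

```bash
echo '[425,-227,130,106.4]'>cmd.json
python3 plan.py 569.6,-30.6,130,92.1 569.6,-30.6,40,92.1 569.6,-30.6,25,92.1
```

```text
rows 5 slide [0.1476, 0.1942, 0.0] roll 0.2496 -> [569.6, -30.6, 130.0, 92.1]
rows 2 slide [-0.0, -0.0, 0.09] roll -0.0 -> [569.6, -30.6, 40.0, 92.1]
rows 1 slide [-0.0, -0.0, 0.015] roll -0.0 -> [569.6, -30.6, 25.0, 92.1]
```

Emit:
{"fn": "step_arm", "kwargs": {
  "increments": [
    {"slide": [0.0295, 0.0388, 0], "roll": 0.05},
    {"slide": [0.059, 0.0777, 0], "roll": 0.1},
    {"slide": [0.0886, 0.1165, 0], "roll": 0.15},
    {"slide": [0.1181, 0.1554, 0], "roll": 0.2},
    {"slide": [0.1476, 0.1942, 0], "roll": 0.2496}
  ]
}}

```text
t: 7.88
eef_pos: [570.3, -29.2, 129.7]
tcp_rot: [-3.141, 0.0, 1.606]
ft_force: [-0.1, -0.1, -0.4]
opening: 0.389
grip_force: 30.0
```

Emit:
{"fn": "step_arm", "kwargs": {
  "increments": [
    {"slide": [0, 0, 0], "roll": 0},
    {"slide": [0, 0, 0.035], "roll": 0},
    {"slide": [0, 0, 0.07], "roll": 0},
    {"slide": [0, 0, 0.075], "roll": 0}
  ]
}}

```text
t: 8.38
eef_pos: [568.1, -31.2, 53.1]
tcp_rot: [-3.138, -0.001, 1.607]
ft_force: [-0.1, -0.2, 0.2]
opening: 0.396
grip_force: 30.0
```

```bash
python3 - <<'E'
from h import *
c=cam('top');c2=cam('side');s=state();print(np.round(s['eef_pos'],1),s['opening'])
P=cloud(c)
print([(a,uv,np.round(atz(c,uv,52),1)) for a,uv,p in caps(c,P,47,58,590,640,-180,50)])
o=np.hstack([cv2.resize(c['color'][180:330,250:400],None,fx=2.6,fy=2.6),cv2.resize(c2['color'][220:370,250:400],None,fx=2.6,fy=2.6)]);cv2.imwrite('pics/crop5.png',o[:,:,::-1])
E
```

```text
[569.4 -31.2  54.9] 0.3891227072850498
[(np.int32(74), array([342.6, 230.4]), array([ 617.5, -120.9,   52. ]))]
```

View pics/crop5.png

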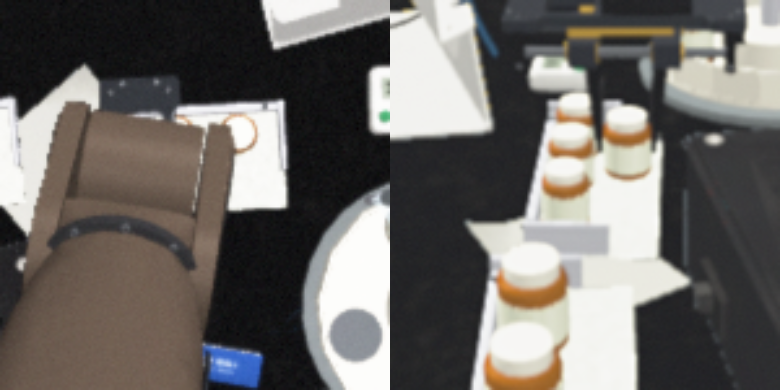

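Emit:
{"fn": "step_arm", "kwargs": {
  "increments": [
    {"slide": [0, 0, 0.015], "roll": 0},
    {"slide": [0, 0, 0.026], "roll": 0},
    {"slide": [0, 0, 0.03], "roll": 0},
    {"slide": [0, 0, 0.03], "roll": 0}
  ]
}}

```text
t: 8.98
eef_pos: [569.7, -30.6, 24.7]
tcp_rot: [-3.141, 0.0, 1.608]
ft_force: [-0.7, -0.1, -0.0]
opening: 0.389
grip_force: 30.0
```

Emit:
{"fn": "step_arm", "kwargs": {
  "increments": [
    {"slide": [0, 0.006, 0], "roll": 0},
    {"slide": [0, 0.012, 0], "roll": 0},
    {"slide": [0, 0.018, 0], "roll": 0},
    {"slide": [0, 0.023, 0], "roll": 0},
    {"slide": [0, 0.027, 0], "roll": 0}
  ]
}}

```text
t: 9.6
eef_pos: [596.9, -29.6, 24.8]
tcp_rot: [-3.141, 0.0, 1.608]
ft_force: [-1.4, -1.0, -0.6]
opening: 0.389
grip_force: 30.0
```

Emit:
{"fn": "step_arm", "kwargs": {
  "increments": [
    {"slide": [0, 0.004, 0], "roll": 0},
    {"slide": [0, 0.008, 0], "roll": 0},
    {"slide": [0, 0.011, 0], "roll": 0},
    {"slide": [0, 0.014, 0], "roll": 0},
    {"slide": [0, 0.016, 0], "roll": 0}
  ]
}}

```text
t: 10.22
eef_pos: [612.8, -29.1, 24.8]
tcp_rot: [3.142, 0.0, 1.607]
ft_force: [-0.0, 0.1, -0.7]
opening: 0.393
grip_force: 30.0
```

Emit:
{"fn": "step_arm", "kwargs": {
  "increments": [
    {"slide": [0, 0.001, 0], "roll": 0},
    {"slide": [0, 0.002, 0], "roll": 0},
    {"slide": [0, 0.002, 0], "roll": 0}
  ]
}}

```text
t: 10.6
eef_pos: [614.7, -29.0, 24.8]
tcp_rot: [3.141, 0.0, 1.608]
ft_force: [1.3, 0.9, -1.3]
opening: 0.389
grip_force: 30.0
```

Emit:
{"fn": "step_arm", "kwargs": {
  "increments": [
    {"slide": [0, 0.001, 0], "roll": 0},
    {"slide": [0, 0.002, 0], "roll": 0},
    {"slide": [0, 0.002, 0], "roll": 0}
  ]
}}

```text
t: 10.98
eef_pos: [616.8, -28.9, 24.8]
tcp_rot: [3.141, 0.0, 1.608]
ft_force: [0.2, -0.7, -0.1]
opening: 0.39
grip_force: 30.0
```

```bash
python3 - <<'E'
from h import *
c2=cam('side');s=state();print(s['ft_force'],s['moment'])
o=cv2.resize(c2['color'][230:340,270:390],None,fx=5,fy=5,interpolation=3);cv2.imwrite('pics/crop6.png',o[:,:,::-1])
E
```

```text
[-0.74564253 -0.74486485 -1.09273823] [-0.05377731 -0.05991483  0.00717541]
```

View pics/crop6.png

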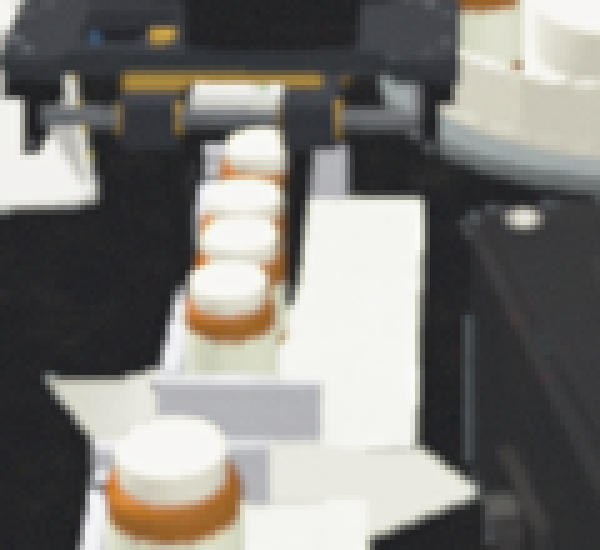

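Emit:
{"fn": "step_arm", "kwargs": {
  "increments": [
    {"slide": [0, 0.001, 0], "roll": 0},
    {"slide": [0, 0.002, 0], "roll": 0},
    {"slide": [0, 0.002, 0], "roll": 0}
  ]
}}

```text
t: 11.4
eef_pos: [618.2, -28.8, 24.6]
tcp_rot: [-3.14, -0.0, 1.608]
ft_force: [-2.7, 0.0, -0.0]
opening: 0.39
grip_force: 30.0
```

Emit:
{"fn": "step_arm", "kwargs": {
  "increments": [
    {"slide": [0, 0.001, 0], "roll": 0},
    {"slide": [0, 0.002, 0], "roll": 0},
    {"slide": [0, 0.002, 0], "roll": 0}
  ]
}}

```text
t: 11.78
eef_pos: [618.4, -28.6, 24.2]
tcp_rot: [-3.136, -0.001, 1.608]
ft_force: [-10.6, -1.5, 0.6]
opening: 0.388
grip_force: 30.0
```

Emit:
{"fn": "step_arm", "kwargs": {
  "increments": [
    {"slide": [0, -0.001, 0], "roll": 0},
    {"slide": [0, -0.002, 0.0005], "roll": 0},
    {"slide": [0, -0.002, 0.0005], "roll": 0}
  ]
}}

```text
t: 12.15
eef_pos: [618.2, -28.8, 24.1]
tcp_rot: [-3.141, -0.0, 1.607]
ft_force: [-5.3, 0.3, -0.6]
opening: 0.394
grip_force: 30.0
```

Emit:
{"fn": "step_arm", "kwargs": {
  "increments": [
    {"slide": [0, 0, 0], "roll": 0},
    {"slide": [0, 0, 0], "roll": 0},
    {"slide": [0, 0, 0], "roll": 0}
  ],
  "fingers": 0.56
}}

```text
t: 12.52
eef_pos: [619.2, -29.0, 24.6]
tcp_rot: [3.14, 0.0, 1.608]
ft_force: [0.7, 0.9, -1.1]
opening: 0.555
grip_force: 0.0
```

Emit:
{"fn": "step_arm", "kwargs": {
  "increments": [
    {"slide": [0, 0, -0.01], "roll": 0},
    {"slide": [0, 0, -0.03], "roll": 0},
    {"slide": [0, 0, -0.07], "roll": 0},
    {"slide": [0, 0, -0.12], "roll": 0},
    {"slide": [0, 0, -0.16], "roll": 0}
  ]
}}

```text
t: 13.15
eef_pos: [618.8, -28.9, 187.2]
tcp_rot: [3.14, 0.0, 1.607]
ft_force: [0.7, -0.4, -0.0]
opening: 0.561
grip_force: 0.0
```

```bash
echo '[618.6,-28.8,184.5,92.1]'>cmd.json
python3 plan.py 449,-305,210,106.4 449,-305,150,106.4
python3 - <<'E'
from h import *
c=cam('top');P=cloud(c)
print('S',[(a,uv,np.round(atz(c,uv,52),1)) for a,uv,p in caps(c,P,47,58,590,640,-180,50)])
print('car',[(a,uv,np.round(atz(c,uv,84),1)) for a,uv,p in caps(c,P,78,92,330,600,-430,-170)])
cv2.imwrite('pics/t7.png',c['color'][180:380,250:500,::-1])
for d in mark_of('top','large_a_mid')[:4]: print(d['uv'],d['confidence'],np.round(atz(c,d['uv'],52)))
E
```

```text
rows 3 slide [-0.1349, -0.0898, -0.0127] roll -0.1248 -> [533.8, -166.9, 197.2, 99.3]
rows 3 slide [-0.1227, -0.1059, -0.0128] roll -0.1248 -> [449.0, -305.0, 210.0, 106.4]
rows 2 slide [0.0, 0.0, 0.06] roll 0.0 -> [449.0, -305.0, 150.0, 106.4]
S [(np.int32(93), array([342.2, 230.7]), array([ 616.8, -119.9,   52. ]))]
car []
[435.4, 330.8] 0.51 [ 373. -340.   52.]
```

View pics/t7.png

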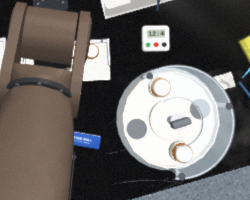

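Emit:
{"fn": "step_arm", "kwargs": {
  "increments": [
    {"slide": [-0.045, -0.03, -0.0042], "roll": -0.0416},
    {"slide": [-0.09, -0.06, -0.0085], "roll": -0.0832},
    {"slide": [-0.1349, -0.0898, -0.0127], "roll": -0.1248}
  ],
  "fingers": 0.6
}}

```text
t: 13.62
eef_pos: [532.7, -168.0, 197.0]
tcp_rot: [-3.141, 0.0, 1.734]
ft_force: [0.1, -1.1, -0.3]
opening: 0.598
grip_force: 0.0
```

Emit:
{"fn": "step_arm", "kwargs": {
  "increments": [
    {"slide": [-0.0409, -0.0353, -0.0043], "roll": -0.0416},
    {"slide": [-0.0818, -0.0706, -0.0085], "roll": -0.0832},
    {"slide": [-0.1227, -0.1059, -0.0128], "roll": -0.1248},
    {"slide": [-0.1227, -0.1059, -0.0128], "roll": -0.1248}
  ]
}}

```text
t: 14.12
eef_pos: [447.4, -307.6, 209.9]
tcp_rot: [-3.142, 0.001, 1.853]
ft_force: [-0.0, -0.1, -0.7]
opening: 0.598
grip_force: 0.0
```

Emit:
{"fn": "step_arm", "kwargs": {
  "increments": [
    {"slide": [0, 0, 0.03], "roll": 0},
    {"slide": [0, 0, 0.06], "roll": 0},
    {"slide": [0, 0, 0.06], "roll": 0}
  ]
}}

```text
t: 14.5
eef_pos: [448.7, -303.7, 148.2]
tcp_rot: [-3.14, -0.003, 1.857]
ft_force: [0.7, -0.5, -0.8]
opening: 0.599
grip_force: 0.0
```

Emit:
{"fn": "step_arm", "kwargs": {
  "increments": [
    {"slide": [0, 0, 0], "roll": 0},
    {"slide": [0, 0, 0], "roll": 0},
    {"slide": [0, 0, 0], "roll": 0},
    {"slide": [0, 0, 0], "roll": 0},
    {"slide": [0, 0, 0], "roll": 0}
  ],
  "fingers": 0.0
}}

```text
t: 15.12
eef_pos: [449.4, -305.1, 150.1]
tcp_rot: [3.141, 0.0, 1.857]
ft_force: [1.7, 0.4, 2.0]
opening: 0.165
grip_force: 30.0
```

Emit:
{"fn": "step_arm", "kwargs": {
  "increments": [
    {"slide": [0, 0, 0], "roll": -0.12},
    {"slide": [0, 0, 0], "roll": -0.26},
    {"slide": [0, 0, 0], "roll": -0.41},
    {"slide": [0, 0, 0], "roll": -0.56},
    {"slide": [0, 0, 0], "roll": -0.7}
  ]
}}

```text
t: 15.75
eef_pos: [449.0, -305.3, 150.1]
tcp_rot: [-3.141, 0.0, 2.562]
ft_force: [-1.0, -0.6, 3.3]
opening: 0.165
grip_force: 30.0
```

Emit:
{"fn": "step_arm", "kwargs": {
  "increments": [
    {"slide": [0, 0, 0], "roll": -0.14},
    {"slide": [0, 0, 0], "roll": -0.28},
    {"slide": [0, 0, 0], "roll": -0.42},
    {"slide": [0, 0, 0], "roll": -0.55},
    {"slide": [0, 0, 0], "roll": -0.65}
  ]
}}

```text
t: 16.38
eef_pos: [448.9, -305.7, 150.1]
tcp_rot: [-3.141, 0.0, -3.073]
ft_force: [-2.7, -3.9, 0.7]
opening: 0.164
grip_force: 30.0
```

Emit:
{"fn": "step_arm", "kwargs": {
  "increments": [
    {"slide": [0, 0, 0], "roll": -0.03},
    {"slide": [0, 0, 0], "roll": -0.05},
    {"slide": [0, 0, 0], "roll": -0.05}
  ]
}}

```text
t: 16.75
eef_pos: [448.9, -305.7, 150.1]
tcp_rot: [-3.14, -0.0, -3.027]
ft_force: [-2.0, -4.7, 2.3]
opening: 0.166
grip_force: 30.0
```

```bash
python3 - <<'E'
from h import *
s=state();print(s['joints'],s['grip_force'],s['moment'])
c=cam('top');P=cloud(c)
print('S',[(a,uv,np.round(atz(c,uv,52),1)) for a,uv,p in caps(c,P,47,58,590,640,-180,50)])
print('car',[(a,uv,np.round(atz(c,uv,84),1)) for a,uv,p in caps(c,P,78,92,330,600,-430,-170)])
c2=cam('side')
for n,k in(('top',c),('side',c2)):
  for d in mark_of(n,'large_a_mid')[:4]: print(n,np.round(d['uv']),d['confidence'],np.round(atz(k,d['uv'],52)))
o=np.hstack([cv2.resize(c['color'][230:380,350:500],None,fx=2.6,fy=2.6),cv2.resize(c2['color'][130:280,330:480],None,fx=2.6,fy=2.6)]);cv2.imwrite('pics/crop8.png',o[:,:,::-1])
E
```

```text
[-7.19089755e-01  4.53519836e-01  1.83308397e+00 -1.06724246e-03
  8.54188122e-01 -2.40349569e+00] 30.001051425933838 [-0.60348435  0.37503193  0.04928997]
S [(np.int32(103), array([320.3, 230.6]), array([617.7, -66.8,  52. ])), (np.int32(113), array([341.2, 230.6]), array([ 617.1, -117.5,   52. ])), (np.int32(106), array([288.9, 232.2]), array([614.9,   9.4,  52. ])), (np.int32(109), array([304.6, 231.5]), array([616.1, -28.7,  52. ]))]
car [(np.int32(190), array([388.4, 305.1]), array([ 438.4, -223.8,   84. ]))]
top [216. 234.] 0.49 [612. 186.  52.]
side [391. 217.] 0.74 [ 459. -387.   52.]
side [301. 366.] 0.72 [606. 264.  52.]
```

View pics/crop8.png

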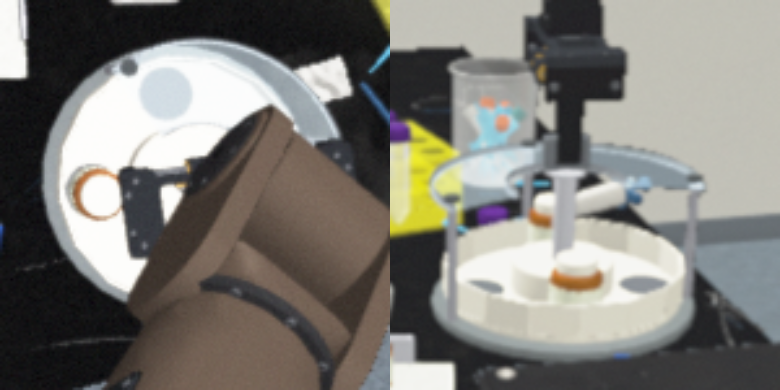

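Emit:
{"fn": "step_arm", "kwargs": {
  "increments": [
    {"slide": [0, 0, 0], "roll": -0.05},
    {"slide": [0, 0, 0], "roll": -0.1},
    {"slide": [0, 0, 0], "roll": -0.15},
    {"slide": [0, 0, 0], "roll": -0.15}
  ]
}}

```text
t: 17.45
eef_pos: [449.0, -305.8, 150.1]
tcp_rot: [-3.14, -0.0, -2.877]
ft_force: [-3.5, -5.1, 2.4]
opening: 0.164
grip_force: 30.0
```

Emit:
{"fn": "step_arm", "kwargs": {
  "increments": [
    {"slide": [0, 0, 0], "roll": 0},
    {"slide": [0, 0, 0], "roll": 0},
    {"slide": [0, 0, -0.02], "roll": 0},
    {"slide": [0, 0, -0.06], "roll": 0}
  ],
  "fingers": 0.75
}}

```text
t: 17.95
eef_pos: [448.6, -304.5, 209.3]
tcp_rot: [3.139, -0.002, -2.877]
ft_force: [1.2, 0.1, 0.2]
opening: 0.528
grip_force: 0.0
```

```bash
python3 - <<'E'
from h import *
c=cam('top');P=cloud(c)
print('car',[(a,uv,np.round(atz(c,uv,84),1)) for a,uv,p in caps(c,P,78,92,330,600,-430,-170)])
E
echo '[449,-305,210,195.2]'>cmd.json
python3 plan.py 449,-305,210,106.4 427,-226,210,106.4 427,-226,105,106.4,4 427,-226,54,106.4,5
```

```text
car [(np.int32(196), array([389.6, 310.2]), array([ 426.5, -226.3,   84. ]))]
rows 5 slide [0.0, 0.0, 0.0] roll 0.7749 -> [449.0, -305.0, 210.0, 150.8]
rows 5 slide [0.0, 0.0, 0.0] roll 0.775 -> [449.0, -305.0, 210.0, 106.4]
rows 2 slide [0.082, 0.0012, 0.0] roll -0.0 -> [427.0, -226.0, 210.0, 106.4]
rows 4 slide [-0.0, -0.0, 0.105] roll -0.0 -> [427.0, -226.0, 105.0, 106.4]
rows 5 slide [-0.0, -0.0, 0.051] roll -0.0 -> [427.0, -226.0, 54.0, 106.4]
```

Emit:
{"fn": "step_arm", "kwargs": {
  "increments": [
    {"slide": [0, 0, 0], "roll": 0.155},
    {"slide": [0, 0, 0], "roll": 0.31},
    {"slide": [0, 0, 0], "roll": 0.465},
    {"slide": [0, 0, 0], "roll": 0.62},
    {"slide": [0, 0, 0], "roll": 0.775}
  ]
}}

```text
t: 18.62
eef_pos: [449.1, -304.8, 209.7]
tcp_rot: [3.141, -0.0, 2.627]
ft_force: [0.2, -0.4, 0.4]
opening: 0.746
grip_force: 0.0
```

Emit:
{"fn": "step_arm", "kwargs": {
  "increments": [
    {"slide": [0, 0, 0], "roll": 0.155},
    {"slide": [0, 0, 0], "roll": 0.31},
    {"slide": [0, 0, 0], "roll": 0.465},
    {"slide": [0, 0, 0], "roll": 0.62},
    {"slide": [0, 0, 0], "roll": 0.775}
  ]
}}

```text
t: 19.25
eef_pos: [449.1, -304.9, 209.7]
tcp_rot: [3.142, -0.0, 1.852]
ft_force: [0.9, 0.2, 0.8]
opening: 0.752
grip_force: 0.0
```

Emit:
{"fn": "step_arm", "kwargs": {
  "increments": [
    {"slide": [0.041, 0.0006, 0], "roll": 0},
    {"slide": [0.082, 0.0012, 0], "roll": 0},
    {"slide": [0.082, 0.0012, 0.04], "roll": 0},
    {"slide": [0.082, 0.0012, 0.08], "roll": 0},
    {"slide": [0.082, 0.0012, 0.105], "roll": 0}
  ]
}}

```text
t: 19.88
eef_pos: [426.7, -225.5, 103.3]
tcp_rot: [-3.141, -0.001, 1.857]
ft_force: [-0.0, -1.1, -0.2]
opening: 0.75
grip_force: 0.0
```

Emit:
{"fn": "step_arm", "kwargs": {
  "increments": [
    {"slide": [0, 0, 0.012], "roll": 0},
    {"slide": [0, 0, 0.025], "roll": 0},
    {"slide": [0, 0, 0.038], "roll": 0},
    {"slide": [0, 0, 0.051], "roll": 0},
    {"slide": [0, 0, 0.051], "roll": 0}
  ]
}}

```text
t: 20.5
eef_pos: [426.7, -225.9, 53.1]
tcp_rot: [-3.141, -0.001, 1.857]
ft_force: [0.1, 0.2, 0.1]
opening: 0.75
grip_force: 0.0
```

Emit:
{"fn": "step_arm", "kwargs": {
  "increments": [
    {"slide": [0, 0, 0], "roll": 0},
    {"slide": [0, 0, 0], "roll": 0},
    {"slide": [0, 0, 0], "roll": 0},
    {"slide": [0, 0, 0], "roll": 0}
  ],
  "fingers": 0.0
}}

```text
t: 21.0
eef_pos: [427.2, -226.2, 54.1]
tcp_rot: [3.141, 0.001, 1.857]
ft_force: [-0.3, -0.1, 4.5]
opening: 0.499
grip_force: 30.0
```

Emit:
{"fn": "step_arm", "kwargs": {
  "increments": [
    {"slide": [0, 0, -0.03], "roll": 0},
    {"slide": [0, 0, -0.075], "roll": 0},
    {"slide": [0, 0, -0.121], "roll": 0}
  ]
}}

```text
t: 21.38
eef_pos: [426.7, -225.9, 176.0]
tcp_rot: [-3.141, -0.001, 1.857]
ft_force: [0.1, -0.4, -0.4]
opening: 0.496
grip_force: 30.0
```

```bash
python3 - <<'E'
from h import *
c=cam('top');P=cloud(c)
for y in range(40,300,25):
    m=(abs(P[...,1]-y)<6)&(P[...,2]>95)&(P[...,2]<135)&(P[...,0]<560); print(y,np.round(np.percentile(P[m][:,0],99)) if m.any() else None,end='; ')
print([(a,uv,np.round(atz(c,uv,66),1)) for a,uv,p in caps(c,P,61,72,560,680,100,320)])
E
echo '[427,-226,175,106.4]'>cmd.json
python3 plan.py 584.1,195.7,175,95.3,9 584.1,195.7,60,95.3,4 584.1,195.7,37,95.3,4
```

```text
40 435.0; 65 511.0; 90 513.0; 115 507.0; 140 500.0; 165 494.0; 190 487.0; 215 479.0; 240 473.0; 265 466.0; 290 459.0; [(np.int32(173), array([228.3, 232.1]), array([616.2, 154. ,  66. ])), (np.int32(169), array([191.2, 236.1]), array([607.8, 242.9,  66. ]))]
rows 5 slide [0.1801, 0.1349, 0.0] roll 0.0969 -> [505.6, -15.1, 175.0, 100.8]
rows 5 slide [0.1923, 0.1168, 0.0] roll 0.0968 -> [584.1, 195.7, 175.0, 95.3]
rows 4 slide [-0.0, 0.0, 0.115] roll 0.0 -> [584.1, 195.7, 60.0, 95.3]
rows 4 slide [-0.0, 0.0, 0.023] roll 0.0 -> [584.1, 195.7, 37.0, 95.3]
```

Emit:
{"fn": "step_arm", "kwargs": {
  "increments": [
    {"slide": [0.036, 0.027, 0], "roll": 0.0194},
    {"slide": [0.072, 0.054, 0], "roll": 0.0388},
    {"slide": [0.1081, 0.0809, 0], "roll": 0.0581},
    {"slide": [0.1441, 0.1079, 0], "roll": 0.0775},
    {"slide": [0.1801, 0.1349, 0], "roll": 0.0969}
  ]
}}

```text
t: 22.05
eef_pos: [505.8, -13.7, 174.6]
tcp_rot: [-3.142, 0.0, 1.76]
ft_force: [1.0, -0.4, -1.4]
opening: 0.498
grip_force: 30.0
```

Emit:
{"fn": "step_arm", "kwargs": {
  "increments": [
    {"slide": [0.0385, 0.0234, 0], "roll": 0.0194},
    {"slide": [0.0769, 0.0467, 0], "roll": 0.0388},
    {"slide": [0.1154, 0.0701, 0], "roll": 0.0581},
    {"slide": [0.1538, 0.0934, 0], "roll": 0.0775},
    {"slide": [0.1923, 0.1168, 0], "roll": 0.0968}
  ]
}}

```text
t: 22.68
eef_pos: [584.3, 197.0, 174.4]
tcp_rot: [-3.141, 0.0, 1.663]
ft_force: [0.1, -0.8, -0.5]
opening: 0.499
grip_force: 30.0
```

Emit:
{"fn": "step_arm", "kwargs": {
  "increments": [
    {"slide": [0, 0, 0], "roll": 0},
    {"slide": [0, 0, 0.03], "roll": 0},
    {"slide": [0, 0, 0.06], "roll": 0},
    {"slide": [0, 0, 0.08], "roll": 0},
    {"slide": [0, 0, 0.08], "roll": 0}
  ]
}}

```text
t: 23.3
eef_pos: [583.1, 194.7, 93.4]
tcp_rot: [-3.138, 0.001, 1.663]
ft_force: [1.0, -0.1, -1.4]
opening: 0.498
grip_force: 30.0
```

```bash
python3 - <<'E'
from h import *
c2=cam('side');s=state();print(np.round(s['eef_pos'],1),s['ft_force'])
o=cv2.resize(c2['color'][270:430,220:420],None,fx=3,fy=3,interpolation=3);cv2.imwrite('pics/crop9.png',o[:,:,::-1])
E
```

```text
[583.8 194.9  94.6] [ 0.19758843  0.00569634 -0.41904742]
```

View pics/crop9.png

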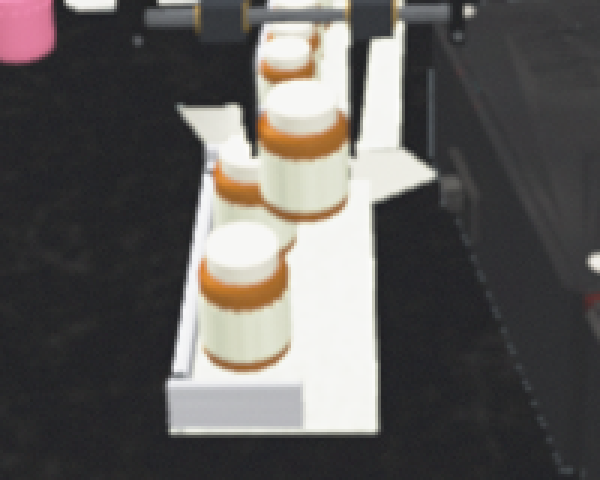

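The bottle is held upright at crop px (303,150), centred over the gap. I lower it and push it in.

Emit:
{"fn": "step_arm", "kwargs": {
  "increments": [
    {"slide": [0, 0, 0.02], "roll": 0},
    {"slide": [0, 0, 0.04], "roll": 0},
    {"slide": [0, 0, 0.05], "roll": 0},
    {"slide": [0, 0, 0.05], "roll": 0}
  ]
}}

```text
t: 23.85
eef_pos: [584.2, 195.4, 45.0]
tcp_rot: [-3.141, 0.0, 1.663]
ft_force: [0.2, 0.1, -0.5]
opening: 0.5
grip_force: 30.0
```

Emit:
{"fn": "step_arm", "kwargs": {
  "increments": [
    {"slide": [0, 0.005, 0], "roll": 0},
    {"slide": [0, 0.009, 0], "roll": 0},
    {"slide": [0, 0.013, 0], "roll": 0},
    {"slide": [0, 0.018, 0], "roll": 0},
    {"slide": [0, 0.018, 0], "roll": 0}
  ]
}}

```text
t: 24.48
eef_pos: [602.4, 197.3, 44.8]
tcp_rot: [3.141, 0.0, 1.663]
ft_force: [0.1, -0.2, -1.9]
opening: 0.494
grip_force: 30.0
```

Emit:
{"fn": "step_arm", "kwargs": {
  "increments": [
    {"slide": [0, 0, 0.004], "roll": 0},
    {"slide": [0, 0, 0.008], "roll": 0},
    {"slide": [0, 0.004, 0.008], "roll": 0},
    {"slide": [0, 0.008, 0.008], "roll": 0},
    {"slide": [0, 0.01, 0.008], "roll": 0}
  ]
}}

```text
t: 25.1
eef_pos: [612.4, 198.2, 36.8]
tcp_rot: [3.141, 0.0, 1.663]
ft_force: [-0.1, -0.0, -1.7]
opening: 0.498
grip_force: 30.0
```

Emit:
{"fn": "step_arm", "kwargs": {
  "increments": [
    {"slide": [0, 0.001, 0], "roll": 0},
    {"slide": [0, 0.002, 0], "roll": 0},
    {"slide": [0, 0.002, 0], "roll": 0}
  ]
}}

```text
t: 25.48
eef_pos: [614.0, 198.4, 36.8]
tcp_rot: [3.141, 0.0, 1.663]
ft_force: [0.3, 0.4, -0.8]
opening: 0.498
grip_force: 30.0
```

Emit:
{"fn": "step_arm", "kwargs": {
  "increments": [
    {"slide": [0, 0.001, 0], "roll": 0},
    {"slide": [0, 0.002, 0], "roll": 0},
    {"slide": [0, 0.002, 0], "roll": 0}
  ]
}}

```text
t: 25.85
eef_pos: [615.7, 198.6, 36.7]
tcp_rot: [-3.141, 0.0, 1.663]
ft_force: [-1.2, -0.1, -1.5]
opening: 0.498
grip_force: 30.0
```

Emit:
{"fn": "step_arm", "kwargs": {
  "increments": [
    {"slide": [0, 0.001, 0], "roll": 0},
    {"slide": [0, 0.0015, 0], "roll": 0},
    {"slide": [0, 0.0015, 0], "roll": 0}
  ]
}}

```text
t: 26.22
eef_pos: [616.1, 198.6, 36.4]
tcp_rot: [-3.138, 0.0, 1.664]
ft_force: [-7.1, 0.5, -0.5]
opening: 0.498
grip_force: 30.0
```

Emit:
{"fn": "step_arm", "kwargs": {
  "increments": [
    {"slide": [0, 0.001, 0], "roll": 0},
    {"slide": [0, 0.0015, 0], "roll": 0},
    {"slide": [0, 0.0015, 0], "roll": 0}
  ]
}}

```text
t: 26.6
eef_pos: [616.3, 198.6, 36.1]
tcp_rot: [-3.135, 0.001, 1.663]
ft_force: [-11.9, -0.8, 1.4]
opening: 0.499
grip_force: 30.0
```

Emit:
{"fn": "step_arm", "kwargs": {
  "increments": [
    {"slide": [0, -0.0015, 0], "roll": 0},
    {"slide": [0, -0.0025, 0.0005], "roll": 0},
    {"slide": [0, -0.0025, 0.0005], "roll": 0}
  ]
}}

```text
t: 26.98
eef_pos: [616.0, 198.5, 36.1]
tcp_rot: [-3.14, 0.0, 1.663]
ft_force: [-5.4, 0.4, 0.1]
opening: 0.498
grip_force: 30.0
```

Emit:
{"fn": "step_arm", "kwargs": {
  "increments": [
    {"slide": [0, 0, 0], "roll": 0},
    {"slide": [0, 0, 0], "roll": 0},
    {"slide": [0, 0, 0], "roll": 0}
  ],
  "fingers": 0.66
}}

```text
t: 27.35
eef_pos: [617.0, 198.6, 36.6]
tcp_rot: [3.14, -0.0, 1.663]
ft_force: [0.6, 0.1, -0.1]
opening: 0.652
grip_force: 0.0
```

Emit:
{"fn": "step_arm", "kwargs": {
  "increments": [
    {"slide": [0, 0, -0.01], "roll": 0},
    {"slide": [0, 0, -0.03], "roll": 0},
    {"slide": [0, 0, -0.07], "roll": 0},
    {"slide": [0, 0, -0.12], "roll": 0},
    {"slide": [0, 0, -0.17], "roll": 0}
  ]
}}

```text
t: 27.98
eef_pos: [616.4, 198.6, 208.7]
tcp_rot: [3.141, 0.0, 1.663]
ft_force: [0.3, 1.1, -0.7]
opening: 0.661
grip_force: 0.0
```

```bash
echo '[616.5,198.7,206.5,95.3]'>cmd.json
python3 - <<'E'
from h import *
c=cam('top');P=cloud(c)
print('S',[(a,uv,np.round(atz(c,uv,52),1)) for a,uv,p in caps(c,P,47,58,590,640,-180,50)])
print('L',[(a,uv,np.round(atz(c,uv,66),1)) for a,uv,p in caps(c,P,61,72,580,650,100,320)])
print('car',[(a,uv,np.round(atz(c,uv,84),1)) for a,uv,p in caps(c,P,78,92,330,600,-430,-170)])
cv2.imwrite('pics/t10.png',cv2.resize(c['color'][180:380,150:500,::-1],None,fx=2,fy=2))
E
python3 plan.py 449,-305,210,15.3
```

```text
S [(np.int32(104), array([320.6, 230.7]), array([617.5, -67.5,  52. ])), (np.int32(102), array([341.6, 230.7]), array([ 616.8, -118.5,   52. ])), (np.int32(109), array([289.2, 232.3]), array([614.6,   8.7,  52. ])), (np.int32(110), array([304.6, 231.4]), array([616.3, -28.7,  52. ]))]
L [(np.int32(170), array([230.3, 231. ]), array([618.7, 149.2,  66. ])), (np.int32(168), array([211. , 233.2]), array([614.1, 195.5,  66. ]))]
car []
rows 5 slide [-0.243, -0.1067, -0.0018] roll 0.6981 -> [532.7, -53.1, 208.3, 55.3]
rows 5 slide [-0.2547, 0.0746, -0.0017] roll 0.6982 -> [449.0, -305.0, 210.0, 15.3]
```

View pics/t10.png

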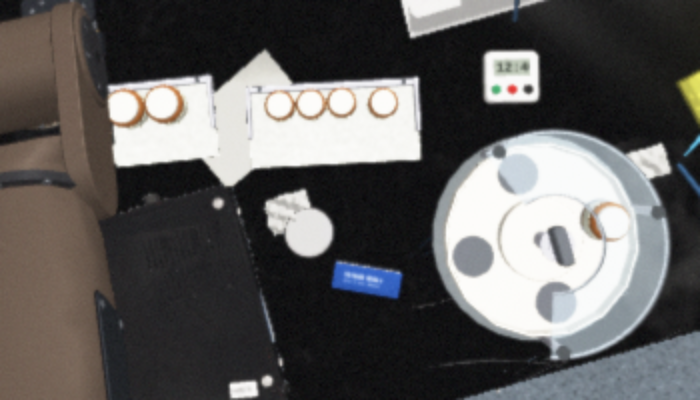

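Emit:
{"fn": "step_arm", "kwargs": {
  "increments": [
    {"slide": [-0.0486, -0.0213, 0], "roll": 0.1396},
    {"slide": [-0.0972, -0.0427, 0], "roll": 0.2792},
    {"slide": [-0.1458, -0.064, 0], "roll": 0.4189},
    {"slide": [-0.1944, -0.0854, 0], "roll": 0.5585},
    {"slide": [-0.243, -0.1067, -0.0018], "roll": 0.6981}
  ],
  "fingers": 0.6
}}

```text
t: 28.65
eef_pos: [532.0, -54.7, 208.7]
tcp_rot: [3.141, -0.0, 0.961]
ft_force: [0.8, 0.1, 0.3]
opening: 0.601
grip_force: 0.0
```

Emit:
{"fn": "step_arm", "kwargs": {
  "increments": [
    {"slide": [-0.0509, 0.0149, 0], "roll": 0.1396},
    {"slide": [-0.1019, 0.0298, 0], "roll": 0.2793},
    {"slide": [-0.1528, 0.0448, 0], "roll": 0.4189},
    {"slide": [-0.2038, 0.0597, 0], "roll": 0.5586},
    {"slide": [-0.2547, 0.0746, -0.0017], "roll": 0.6982}
  ]
}}

```text
t: 29.28
eef_pos: [448.3, -306.8, 210.5]
tcp_rot: [3.141, -0.001, 0.262]
ft_force: [1.5, 0.2, 0.7]
opening: 0.602
grip_force: 0.0
```

Emit:
{"fn": "step_arm", "kwargs": {
  "increments": [
    {"slide": [0, 0, 0], "roll": 0},
    {"slide": [0, 0, 0.03], "roll": 0},
    {"slide": [0, 0, 0.06], "roll": 0},
    {"slide": [0, 0, 0.06], "roll": 0}
  ]
}}

```text
t: 29.78
eef_pos: [448.7, -303.9, 148.8]
tcp_rot: [-3.139, 0.002, 0.268]
ft_force: [0.3, -0.0, 0.6]
opening: 0.599
grip_force: 0.0
```

Emit:
{"fn": "step_arm", "kwargs": {
  "increments": [
    {"slide": [0, 0, 0], "roll": 0},
    {"slide": [0, 0, 0], "roll": 0},
    {"slide": [0, 0, 0], "roll": 0},
    {"slide": [0, 0, 0], "roll": 0},
    {"slide": [0, 0, 0], "roll": 0}
  ],
  "fingers": 0.0
}}

```text
t: 30.4
eef_pos: [449.3, -305.8, 150.1]
tcp_rot: [3.14, -0.0, 0.267]
ft_force: [1.6, -3.6, 2.4]
opening: 0.167
grip_force: 30.0
```

Emit:
{"fn": "step_arm", "kwargs": {
  "increments": [
    {"slide": [0, 0, 0], "roll": -0.12},
    {"slide": [0, 0, 0], "roll": -0.27},
    {"slide": [0, 0, 0], "roll": -0.43},
    {"slide": [0, 0, 0], "roll": -0.59},
    {"slide": [0, 0, 0], "roll": -0.75}
  ]
}}

```text
t: 31.02
eef_pos: [449.4, -305.9, 150.1]
tcp_rot: [3.14, 0.001, 1.022]
ft_force: [1.3, -5.6, -0.6]
opening: 0.168
grip_force: 30.0
```

Emit:
{"fn": "step_arm", "kwargs": {
  "increments": [
    {"slide": [0, 0, 0], "roll": -0.16},
    {"slide": [0, 0, 0], "roll": -0.32},
    {"slide": [0, 0, 0], "roll": -0.48},
    {"slide": [0, 0, 0], "roll": -0.64},
    {"slide": [0, 0, 0], "roll": -0.8}
  ]
}}

```text
t: 31.65
eef_pos: [449.6, -305.9, 150.1]
tcp_rot: [3.141, 0.002, 1.822]
ft_force: [3.2, -4.6, -0.4]
opening: 0.164
grip_force: 30.0
```

Emit:
{"fn": "step_arm", "kwargs": {
  "increments": [
    {"slide": [0, 0, 0], "roll": -0.16},
    {"slide": [0, 0, 0], "roll": -0.32},
    {"slide": [0, 0, 0], "roll": -0.48},
    {"slide": [0, 0, 0], "roll": -0.64},
    {"slide": [0, 0, 0], "roll": -0.8}
  ]
}}

```text
t: 32.28
eef_pos: [449.8, -305.8, 150.1]
tcp_rot: [-3.141, 0.002, 2.622]
ft_force: [2.9, -4.3, -0.5]
opening: 0.165
grip_force: 30.0
```

Emit:
{"fn": "step_arm", "kwargs": {
  "increments": [
    {"slide": [0, 0, 0], "roll": -0.16},
    {"slide": [0, 0, 0], "roll": -0.32},
    {"slide": [0, 0, 0], "roll": -0.47},
    {"slide": [0, 0, 0], "roll": -0.58},
    {"slide": [0, 0, 0], "roll": -0.65}
  ]
}}

```text
t: 32.9
eef_pos: [449.8, -305.6, 150.1]
tcp_rot: [-3.14, 0.002, -3.013]
ft_force: [3.4, -2.6, -0.1]
opening: 0.166
grip_force: 30.0
```

```bash
python3 - <<'E'
from h import *
s=state();print(s['joints'],s['tcp_rot'],s['ft_force'])
c=cam('top');P=cloud(c)
print('L',[(a,uv,np.round(atz(c,uv,66),1)) for a,uv,p in caps(c,P,61,72,580,650,100,320)])
print('car',[(a,uv,np.round(atz(c,uv,84),1)) for a,uv,p in caps(c,P,78,92,330,600,-430,-170)])
E
```

```text
[-7.18407908e-01  4.53839152e-01  1.83245215e+00  2.50763304e-04
  8.53191825e-01 -2.41749683e+00] [-3.14013780e+00  1.53924346e-03 -3.01346364e+00] [ 3.41977627 -2.58360812 -0.1385396 ]
L [(np.int32(169), array([230.3, 231.1]), array([618.5, 149.2,  66. ])), (np.int32(169), array([210.4, 233.5]), array([613.4, 196.9,  66. ])), (np.int32(180), array([190.4, 236. ]), array([608. , 244.8,  66. ]))]
car [(np.int32(191), array([388.2, 304.5]), array([ 439.8, -223.3,   84. ]))]
```

Emit:
{"fn": "step_arm", "kwargs": {
  "increments": [
    {"slide": [0, 0, 0], "roll": -0.05},
    {"slide": [0, 0, 0], "roll": -0.1},
    {"slide": [0, 0, 0], "roll": -0.14},
    {"slide": [0, 0, 0], "roll": -0.14}
  ]
}}

```text
t: 33.45
eef_pos: [449.8, -305.6, 150.1]
tcp_rot: [-3.14, 0.001, -2.877]
ft_force: [4.7, -2.6, 0.0]
opening: 0.164
grip_force: 30.0
```

Emit:
{"fn": "step_arm", "kwargs": {
  "increments": [
    {"slide": [0, 0, 0], "roll": 0},
    {"slide": [0, 0, 0], "roll": 0},
    {"slide": [0, 0, -0.02], "roll": 0},
    {"slide": [0, 0, -0.06], "roll": 0}
  ],
  "fingers": 0.75
}}

```text
t: 33.95
eef_pos: [448.4, -304.6, 209.3]
tcp_rot: [3.139, -0.002, -2.877]
ft_force: [-0.1, 0.2, 0.2]
opening: 0.533
grip_force: 0.0
```

```bash
echo '[449,-305,210,195.3]'>cmd.json
python3 plan.py 610.3,246,205,95.3 610.3,246,90,95.3,4 610.3,246,36.5,95.3,5
python3 - <<'E'
from h import *
c=cam('top');P=cloud(c)
print('L',[(a,uv,np.round(atz(c,uv,66),1)) for a,uv,p in caps(c,P,61,72,580,650,100,320)])
print('car',[(a,uv,np.round(atz(c,uv,84),1)) for a,uv,p in caps(c,P,78,92,330,600,-430,-170)])
m=(P[...,2]>18)&(P[...,2]<40)&(P[...,0]>570)&(P[...,0]<660)
for y0,y1 in((75,125),(270,330)):
    q=P[m&(P[...,1]>y0)&(P[...,1]<y1)];print(len(q),np.round(np.percentile(q[:,1],[5,50,95]),1) if len(q) else '', np.round(q[:,0].mean()))
E
```

```text
rows 5 slide [-0.1505, 0.2445, 0.0025] roll 0.8727 -> [529.6, -29.5, 207.5, 145.3]
rows 5 slide [0.0905, 0.2724, 0.0025] roll 0.8726 -> [610.3, 246.0, 205.0, 95.3]
rows 4 slide [-0.0, -0.0, 0.115] roll 0.0 -> [610.3, 246.0, 90.0, 95.3]
rows 5 slide [-0.0, -0.0, 0.0535] roll 0.0 -> [610.3, 246.0, 36.5, 95.3]
L [(np.int32(172), array([230.3, 231. ]), array([618.7, 149.2,  66. ])), (np.int32(174), array([210.5, 233.4]), array([613.6, 196.7,  66. ])), (np.int32(186), array([190.4, 235.9]), array([608.3, 244.8,  66. ]))]
car [(np.int32(197), array([389.6, 309.3]), array([ 428.6, -226.4,   84. ]))]
77 [ 91.9  96.4 116. ] 627.0
99 [278.8 301.5 306.4] 611.0
```

Emit:
{"fn": "step_arm", "kwargs": {
  "increments": [
    {"slide": [-0.0301, 0.0489, 0], "roll": 0.1745},
    {"slide": [-0.0602, 0.0978, 0], "roll": 0.349},
    {"slide": [-0.0903, 0.1467, 0], "roll": 0.5236},
    {"slide": [-0.1204, 0.1956, 0], "roll": 0.6981},
    {"slide": [-0.1505, 0.2445, 0.0025], "roll": 0.8727}
  ]
}}

```text
t: 34.62
eef_pos: [528.7, -34.7, 207.7]
tcp_rot: [-3.142, 0.0, 2.552]
ft_force: [0.6, -0.9, 0.1]
opening: 0.75
grip_force: 0.0
```

Emit:
{"fn": "step_arm", "kwargs": {
  "increments": [
    {"slide": [0.0181, 0.0545, 0], "roll": 0.1745},
    {"slide": [0.0362, 0.109, 0], "roll": 0.349},
    {"slide": [0.0543, 0.1634, 0], "roll": 0.5236},
    {"slide": [0.0724, 0.2179, 0], "roll": 0.6981},
    {"slide": [0.0905, 0.2724, 0.0025], "roll": 0.8726}
  ]
}}

```text
t: 35.25
eef_pos: [603.4, 242.6, 205.1]
tcp_rot: [3.142, 0.0, 1.679]
ft_force: [0.5, -0.4, 0.3]
opening: 0.748
grip_force: 0.0
```

Emit:
{"fn": "step_arm", "kwargs": {
  "increments": [
    {"slide": [0, 0, 0], "roll": 0},
    {"slide": [0, 0, 0.03], "roll": 0},
    {"slide": [0, 0, 0.075], "roll": 0},
    {"slide": [0, 0, 0.115], "roll": 0},
    {"slide": [0, 0, 0.115], "roll": 0}
  ]
}}

```text
t: 35.88
eef_pos: [601.8, 239.4, 87.7]
tcp_rot: [-3.136, 0.001, 1.685]
ft_force: [-0.4, 0.0, 0.3]
opening: 0.747
grip_force: 0.0
```

Emit:
{"fn": "step_arm", "kwargs": {
  "increments": [
    {"slide": [0, 0, 0.013], "roll": 0},
    {"slide": [0, 0, 0.027], "roll": 0},
    {"slide": [0, 0, 0.041], "roll": 0},
    {"slide": [0, 0, 0.0535], "roll": 0},
    {"slide": [0, 0, 0.0535], "roll": 0}
  ]
}}

```text
t: 36.5
eef_pos: [602.7, 240.5, 35.4]
tcp_rot: [-3.14, 0.0, 1.685]
ft_force: [-0.9, 0.2, -0.0]
opening: 0.75
grip_force: 0.0
```

Emit:
{"fn": "step_arm", "kwargs": {
  "increments": [
    {"slide": [0, 0, 0], "roll": 0},
    {"slide": [0, 0, 0], "roll": 0},
    {"slide": [0, 0, 0], "roll": 0},
    {"slide": [0, 0, 0], "roll": 0}
  ],
  "fingers": 0.0
}}

```text
t: 37.0
eef_pos: [603.5, 240.7, 37.0]
tcp_rot: [3.141, -0.0, 1.685]
ft_force: [-0.4, -0.9, 2.3]
opening: 0.495
grip_force: 30.0
```

Emit:
{"fn": "step_arm", "kwargs": {
  "increments": [
    {"slide": [0.006, 0, 0], "roll": 0},
    {"slide": [0.012, 0, 0], "roll": 0},
    {"slide": [0.018, 0, 0], "roll": 0},
    {"slide": [0.022, 0, 0], "roll": 0},
    {"slide": [0.025, 0, 0], "roll": 0}
  ]
}}

```text
t: 37.62
eef_pos: [600.5, 266.0, 37.0]
tcp_rot: [3.141, 0.0, 1.685]
ft_force: [0.9, -2.2, 5.8]
opening: 0.495
grip_force: 30.0
```

Emit:
{"fn": "step_arm", "kwargs": {
  "increments": [
    {"slide": [0.001, 0, 0], "roll": 0},
    {"slide": [0.0015, 0.002, 0], "roll": 0},
    {"slide": [0.0015, 0.004, 0], "roll": 0},
    {"slide": [0.0015, 0.006, 0], "roll": 0},
    {"slide": [0.0015, 0.007, 0], "roll": 0}
  ]
}}

```text
t: 38.25
eef_pos: [606.8, 268.4, 37.0]
tcp_rot: [-3.141, -0.0, 1.685]
ft_force: [-3.2, -0.1, 6.9]
opening: 0.492
grip_force: 30.0
```

Emit:
{"fn": "step_arm", "kwargs": {
  "increments": [
    {"slide": [0, 0.001, 0], "roll": 0},
    {"slide": [0, 0.002, 0], "roll": 0},
    {"slide": [0, 0.002, 0], "roll": 0}
  ]
}}

```text
t: 38.62
eef_pos: [608.9, 268.7, 37.0]
tcp_rot: [-3.141, -0.0, 1.685]
ft_force: [-1.7, 0.2, 6.7]
opening: 0.496
grip_force: 30.0
```

Emit:
{"fn": "step_arm", "kwargs": {
  "increments": [
    {"slide": [0, 0.001, 0], "roll": 0},
    {"slide": [0, 0.0015, 0], "roll": 0},
    {"slide": [0, 0.0015, 0], "roll": 0}
  ]
}}

```text
t: 39.0
eef_pos: [609.8, 268.8, 37.0]
tcp_rot: [-3.14, -0.0, 1.685]
ft_force: [-3.8, -1.1, 9.0]
opening: 0.498
grip_force: 30.0
```

Emit:
{"fn": "step_arm", "kwargs": {
  "increments": [
    {"slide": [0, 0, 0], "roll": 0},
    {"slide": [0, 0, 0], "roll": 0},
    {"slide": [0, 0, 0], "roll": 0}
  ],
  "fingers": 0.66
}}

```text
t: 39.38
eef_pos: [610.6, 268.3, 36.3]
tcp_rot: [-3.141, 0.0, 1.685]
ft_force: [-0.2, -0.0, -0.0]
opening: 0.656
grip_force: 0.0
```

Emit:
{"fn": "step_arm", "kwargs": {
  "increments": [
    {"slide": [0, 0, -0.01], "roll": 0},
    {"slide": [0, 0, -0.03], "roll": 0},
    {"slide": [0, 0, -0.07], "roll": 0},
    {"slide": [0, 0, -0.12], "roll": 0},
    {"slide": [0, 0, -0.17], "roll": 0}
  ]
}}

```text
t: 40.0
eef_pos: [610.5, 268.1, 209.9]
tcp_rot: [3.14, -0.0, 1.685]
ft_force: [-0.9, -0.6, 0.9]
opening: 0.662
grip_force: 0.0
```

Emit:
{"fn": "step_arm", "kwargs": {
  "increments": [
    {"slide": [-0.05, -0.02, 0], "roll": -0.01},
    {"slide": [-0.1, -0.04, 0], "roll": -0.03},
    {"slide": [-0.15, -0.06, 0], "roll": -0.05},
    {"slide": [-0.2, -0.08, 0], "roll": -0.07},
    {"slide": [-0.2, -0.08, 0], "roll": -0.07}
  ]
}}

```text
t: 40.62
eef_pos: [553.4, 57.7, 208.4]
tcp_rot: [3.14, 0.001, 1.751]
ft_force: [0.2, 0.4, -0.8]
opening: 0.659
grip_force: 0.0
```

Emit:
{"fn": "step_arm", "kwargs": {
  "increments": [
    {"slide": [0, 0, 0], "roll": 0},
    {"slide": [0, 0, 0], "roll": 0}
  ]
}}

```text
t: 40.88
eef_pos: [554.2, 61.4, 207.0]
tcp_rot: [3.141, 0.0, 1.756]
ft_force: [0.0, 1.2, -0.0]
opening: 0.66
grip_force: 0.0
```

```bash
python3 - <<'E'
from h import *
s=state();p=s['eef_pos'];y=np.degrees(s['tcp_rot'][2]);print(p,y)
import json;json.dump([*map(float,p),float(y)],open('cmd.json','w'))
c=cam('top');P=cloud(c)
print('L',[(a,uv,np.round(atz(c,uv,66),1)) for a,uv,p in caps(c,P,61,72,580,650,100,320)])
print('car',[(a,uv,np.round(atz(c,uv,84),1)) for a,uv,p in caps(c,P,78,92,330,600,-430,-170)])
cv2.imwrite('pics/t11.png',cv2.resize(c['color'][180:380,150:500,::-1],None,fx=2,fy=2))
E
python3 plan.py 429,-226,205,106.4,7
```

```text
[554.22148615  61.41469938 207.00027088] 100.61762752552866
L [(np.int32(19), array([227.7, 225.9]), array([631.1, 155.4,  66. ])), (np.int32(181), array([179.3, 236.6]), array([606.9, 271.4,  66. ]))]
car [(np.int32(201), array([389.6, 309.3]), array([ 428.6, -226.4,   84. ]))]
rows 4 slide [-0.1297, -0.088, 0.001] roll -0.0505 -> [491.6, -82.3, 206.0, 103.5]
rows 4 slide [-0.1251, -0.0945, 0.001] roll -0.0504 -> [429.0, -226.0, 205.0, 106.4]
```

View pics/t11.png

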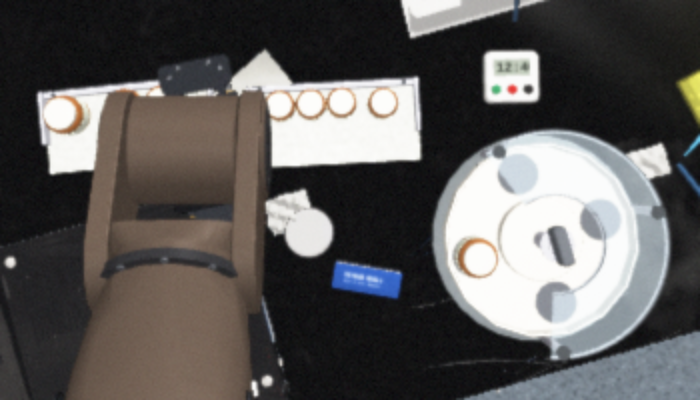

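Left large bottle now stands at crop px (63,113), and the last carousel bottle is at the opening (478,257). Next I fetch it.

Emit:
{"fn": "step_arm", "kwargs": {
  "increments": [
    {"slide": [-0.0324, -0.022, 0], "roll": -0.0126},
    {"slide": [-0.0649, -0.044, 0], "roll": -0.0252},
    {"slide": [-0.0973, -0.066, 0], "roll": -0.0379},
    {"slide": [-0.1297, -0.088, 0.001], "roll": -0.0505}
  ],
  "fingers": 0.75
}}

```text
t: 41.42
eef_pos: [491.0, -83.5, 205.6]
tcp_rot: [3.141, 0.0, 1.807]
ft_force: [-0.5, 0.3, 0.8]
opening: 0.749
grip_force: 0.0
```

Emit:
{"fn": "step_arm", "kwargs": {
  "increments": [
    {"slide": [-0.0313, -0.0236, 0], "roll": -0.0126},
    {"slide": [-0.0626, -0.0473, 0], "roll": -0.0252},
    {"slide": [-0.0938, -0.0709, 0], "roll": -0.0378},
    {"slide": [-0.1251, -0.0945, 0.001], "roll": -0.0504},
    {"slide": [-0.1251, -0.0945, 0.001], "roll": -0.0504}
  ]
}}

```text
t: 42.05
eef_pos: [428.1, -228.1, 204.5]
tcp_rot: [-3.141, 0.0, 1.854]
ft_force: [-0.9, 0.8, 0.5]
opening: 0.75
grip_force: 0.0
```

Emit:
{"fn": "step_arm", "kwargs": {
  "increments": [
    {"slide": [0, 0, 0.03], "roll": 0},
    {"slide": [0, 0, 0.07], "roll": 0},
    {"slide": [0, 0, 0.1], "roll": 0},
    {"slide": [0, 0, 0.1], "roll": 0}
  ]
}}

```text
t: 42.55
eef_pos: [428.3, -225.4, 103.2]
tcp_rot: [-3.139, -0.003, 1.857]
ft_force: [-0.2, 0.3, 0.8]
opening: 0.752
grip_force: 0.0
```

Emit:
{"fn": "step_arm", "kwargs": {
  "increments": [
    {"slide": [0, 0, 0.012], "roll": 0},
    {"slide": [0, 0, 0.025], "roll": 0},
    {"slide": [0, 0, 0.038], "roll": 0},
    {"slide": [0, 0, 0.051], "roll": 0},
    {"slide": [0, 0, 0.051], "roll": 0}
  ]
}}

```text
t: 43.18
eef_pos: [428.0, -226.7, 52.6]
tcp_rot: [-3.14, -0.001, 1.856]
ft_force: [0.5, 0.6, 0.0]
opening: 0.748
grip_force: 0.0
```

Emit:
{"fn": "step_arm", "kwargs": {
  "increments": [
    {"slide": [0, 0, 0], "roll": 0},
    {"slide": [0, 0, 0], "roll": 0},
    {"slide": [0, 0, 0], "roll": 0},
    {"slide": [0, 0, 0], "roll": 0}
  ],
  "fingers": 0.0
}}

```text
t: 43.68
eef_pos: [428.5, -227.0, 53.9]
tcp_rot: [3.141, 0.001, 1.856]
ft_force: [0.7, 0.3, 4.0]
opening: 0.495
grip_force: 30.0
```

Emit:
{"fn": "step_arm", "kwargs": {
  "increments": [
    {"slide": [0, 0, -0.03], "roll": 0},
    {"slide": [0, 0, -0.075], "roll": 0},
    {"slide": [0, 0, -0.121], "roll": 0},
    {"slide": [0, 0, -0.121], "roll": 0}
  ]
}}

```text
t: 44.18
eef_pos: [429.3, -227.5, 177.4]
tcp_rot: [3.138, 0.005, 1.856]
ft_force: [-0.1, 0.5, -0.8]
opening: 0.499
grip_force: 30.0
```

```bash
python3 - <<'E'
from h import *
s=state();p=s['eef_pos'];y=np.degrees(s['tcp_rot'][2]);print(p,y,s['opening'])
c=cam('top');P=cloud(c)
print('L',[(a,uv,np.round(atz(c,uv,66),1)) for a,uv,p in caps(c,P,61,72,580,650,100,320)])
print('car',[(a,uv,np.round(atz(c,uv,84),1)) for a,uv,p in caps(c,P,78,92,330,600,-430,-170)])
E
```

```text
[ 429.31477346 -227.51109016  177.37209281] 106.34024667934302 0.49914115254483526
L [(np.int32(173), array([230.3, 231.1]), array([618.5, 149.2,  66. ])), (np.int32(174), array([210.4, 233.3]), array([613.9, 196.9,  66. ])), (np.int32(171), array([179.1, 236.4]), array([607.4, 271.9,  66. ]))]
car []
```

```bash
echo '[428.8,-227.1,175,106.34]'>cmd.json
python3 plan.py 574.7,231.5,175,95.3,10
```

```text
rows 5 slide [0.1995, 0.1345, 0.0] roll 0.0963 -> [501.7, 2.2, 175.0, 100.8]
rows 5 slide [0.2115, 0.1147, 0.0] roll 0.0964 -> [574.7, 231.5, 175.0, 95.3]
```

Emit:
{"fn": "step_arm", "kwargs": {
  "increments": [
    {"slide": [0.0399, 0.0269, 0], "roll": 0.0193},
    {"slide": [0.0798, 0.0538, 0], "roll": 0.0385},
    {"slide": [0.1197, 0.0807, 0], "roll": 0.0578},
    {"slide": [0.1596, 0.1076, 0], "roll": 0.077},
    {"slide": [0.1995, 0.1345, 0], "roll": 0.0963}
  ]
}}

```text
t: 44.85
eef_pos: [501.0, 4.0, 173.0]
tcp_rot: [-3.139, -0.001, 1.759]
ft_force: [0.6, -0.4, -0.7]
opening: 0.497
grip_force: 30.0
```

Emit:
{"fn": "step_arm", "kwargs": {
  "increments": [
    {"slide": [0.0423, 0.0229, 0], "roll": 0.0193},
    {"slide": [0.0846, 0.0459, 0], "roll": 0.0386},
    {"slide": [0.1269, 0.0688, 0], "roll": 0.0578},
    {"slide": [0.1692, 0.0918, 0], "roll": 0.0771},
    {"slide": [0.2115, 0.1147, 0], "roll": 0.0964}
  ]
}}

```text
t: 45.48
eef_pos: [574.0, 233.1, 172.5]
tcp_rot: [-3.139, 0.001, 1.663]
ft_force: [-0.0, -0.7, 0.1]
opening: 0.501
grip_force: 30.0
```

Emit:
{"fn": "step_arm", "kwargs": {
  "increments": [
    {"slide": [0, 0, 0], "roll": 0},
    {"slide": [0, 0, 0], "roll": 0}
  ]
}}

```text
t: 45.72
eef_pos: [573.5, 231.3, 172.9]
tcp_rot: [-3.139, 0.001, 1.664]
ft_force: [1.3, -1.3, -0.3]
opening: 0.497
grip_force: 30.0
```

Emit:
{"fn": "step_arm", "kwargs": {
  "increments": [
    {"slide": [0, 0, 0.035], "roll": 0},
    {"slide": [0, 0, 0.075], "roll": 0},
    {"slide": [0, 0, 0.11], "roll": 0},
    {"slide": [0, 0, 0.128], "roll": 0},
    {"slide": [0, 0, 0.128], "roll": 0}
  ]
}}

```text
t: 46.35
eef_pos: [573.9, 230.8, 45.8]
tcp_rot: [-3.14, 0.001, 1.662]
ft_force: [0.5, -0.1, -2.1]
opening: 0.498
grip_force: 30.0
```

Emit:
{"fn": "step_arm", "kwargs": {
  "increments": [
    {"slide": [0, 0, 0], "roll": 0},
    {"slide": [0, 0, 0], "roll": 0}
  ]
}}

```text
t: 46.6
eef_pos: [574.8, 231.8, 47.8]
tcp_rot: [3.14, -0.0, 1.663]
ft_force: [-0.4, 0.2, -1.5]
opening: 0.496
grip_force: 30.0
```

```bash
python3 - <<'E'
from h import *
c2=cam('side');s=state();print(np.round(s['eef_pos'],1),s['ft_force'])
o=cv2.resize(c2['color'][270:430,220:420],None,fx=3,fy=3,interpolation=3);cv2.imwrite('pics/crop12.png',o[:,:,::-1])
E
```

```text
[574.7 231.8  47.7] [ 0.45454648 -0.04683597  0.04434409]
```

View pics/crop12.png

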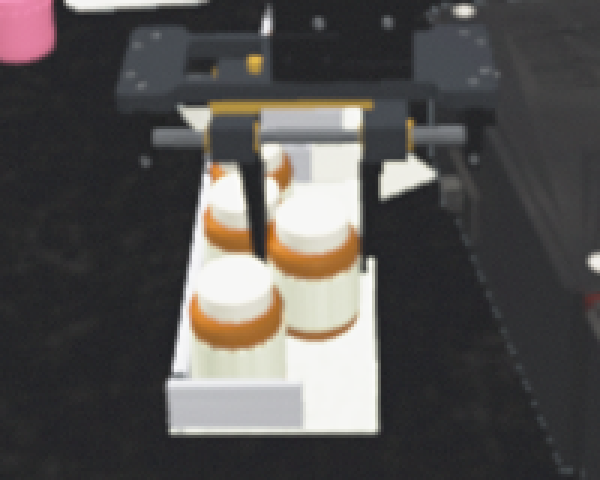

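Emit:
{"fn": "step_arm", "kwargs": {
  "increments": [
    {"slide": [0, 0.004, 0.003], "roll": 0},
    {"slide": [0, 0.009, 0.003], "roll": 0},
    {"slide": [0, 0.014, 0.003], "roll": 0},
    {"slide": [0, 0.018, 0.005], "roll": 0},
    {"slide": [0, 0.021, 0.007], "roll": 0}
  ]
}}

```text
t: 47.28
eef_pos: [594.1, 232.5, 39.0]
tcp_rot: [-3.138, 0.002, 1.664]
ft_force: [-6.6, -9.7, 2.0]
opening: 0.494
grip_force: 30.0
```

Emit:
{"fn": "step_arm", "kwargs": {
  "increments": [
    {"slide": [0, 0.001, 0.002], "roll": 0},
    {"slide": [0, 0.004, 0.0035], "roll": 0},
    {"slide": [0, 0.007, 0.0035], "roll": 0},
    {"slide": [0, 0.01, 0.0035], "roll": 0},
    {"slide": [0, 0.012, 0.0035], "roll": 0}
  ]
}}

```text
t: 47.9
eef_pos: [605.8, 232.0, 36.2]
tcp_rot: [-3.137, 0.004, 1.664]
ft_force: [-8.1, -16.2, 10.2]
opening: 0.501
grip_force: 30.0
```

Emit:
{"fn": "step_arm", "kwargs": {
  "increments": [
    {"slide": [0, 0.001, 0], "roll": 0},
    {"slide": [0, 0.002, 0], "roll": 0},
    {"slide": [0, 0.003, 0], "roll": 0},
    {"slide": [0, 0.003, 0], "roll": 0}
  ]
}}

```text
t: 48.4
eef_pos: [609.1, 232.4, 36.2]
tcp_rot: [-3.138, 0.003, 1.664]
ft_force: [-6.7, -16.8, 10.3]
opening: 0.496
grip_force: 30.0
```

Emit:
{"fn": "step_arm", "kwargs": {
  "increments": [
    {"slide": [-0.001, 0, -0.0007], "roll": 0},
    {"slide": [-0.002, 0.001, -0.0007], "roll": 0},
    {"slide": [-0.003, 0.001, -0.0007], "roll": 0},
    {"slide": [-0.004, 0.002, -0.0007], "roll": 0},
    {"slide": [-0.004, 0.002, -0.0007], "roll": 0}
  ]
}}

```text
t: 49.02
eef_pos: [612.7, 231.4, 36.8]
tcp_rot: [3.141, -0.0, 1.663]
ft_force: [-0.0, -0.6, -0.7]
opening: 0.497
grip_force: 30.0
```

Emit:
{"fn": "step_arm", "kwargs": {
  "increments": [
    {"slide": [0, 0.001, 0], "roll": 0},
    {"slide": [0, 0.002, 0], "roll": 0},
    {"slide": [0, 0.002, 0], "roll": 0}
  ]
}}

```text
t: 49.4
eef_pos: [613.5, 231.4, 36.5]
tcp_rot: [-3.139, 0.0, 1.663]
ft_force: [-5.8, -0.6, 0.3]
opening: 0.498
grip_force: 30.0
```

Rail contact. I back off slightly, release and look.

Emit:
{"fn": "step_arm", "kwargs": {
  "increments": [
    {"slide": [0, -0.0005, 0], "roll": 0},
    {"slide": [0, -0.001, 0.0003], "roll": 0},
    {"slide": [0, -0.001, 0.0003], "roll": 0}
  ]
}}

```text
t: 49.78
eef_pos: [613.4, 231.3, 36.4]
tcp_rot: [-3.141, 0.0, 1.663]
ft_force: [-2.8, -0.1, -1.8]
opening: 0.499
grip_force: 30.0
```

Emit:
{"fn": "step_arm", "kwargs": {
  "increments": [
    {"slide": [0, 0, 0], "roll": 0},
    {"slide": [0, 0, 0], "roll": 0},
    {"slide": [0, 0, 0], "roll": 0}
  ],
  "fingers": 0.66
}}

```text
t: 50.15
eef_pos: [614.0, 231.3, 36.7]
tcp_rot: [3.141, -0.0, 1.663]
ft_force: [-0.0, 0.2, -0.0]
opening: 0.654
grip_force: 0.0
```

Emit:
{"fn": "step_arm", "kwargs": {
  "increments": [
    {"slide": [0, 0, -0.01], "roll": 0},
    {"slide": [0, 0, -0.03], "roll": 0},
    {"slide": [0, 0, -0.07], "roll": 0},
    {"slide": [0, 0, -0.12], "roll": 0},
    {"slide": [0, 0, -0.17], "roll": 0}
  ]
}}

```text
t: 50.78
eef_pos: [613.4, 231.2, 209.8]
tcp_rot: [3.14, -0.0, 1.663]
ft_force: [0.6, 0.7, 0.6]
opening: 0.658
grip_force: 0.0
```

Emit:
{"fn": "step_arm", "kwargs": {
  "increments": [
    {"slide": [-0.05, -0.01, 0], "roll": 0},
    {"slide": [-0.1, -0.02, 0], "roll": 0},
    {"slide": [-0.15, -0.03, 0], "roll": 0},
    {"slide": [-0.2, -0.05, 0], "roll": 0},
    {"slide": [-0.25, -0.07, 0], "roll": 0}
  ]
}}

```text
t: 51.4
eef_pos: [566.4, -25.7, 208.1]
tcp_rot: [3.14, 0.001, 1.663]
ft_force: [1.6, -0.1, 0.0]
opening: 0.657
grip_force: 0.0
```

Emit:
{"fn": "step_arm", "kwargs": {
  "increments": [
    {"slide": [-0.045, -0.03, 0], "roll": 0},
    {"slide": [-0.09, -0.06, 0], "roll": 0},
    {"slide": [-0.13, -0.09, 0], "roll": 0},
    {"slide": [-0.15, -0.1, 0], "roll": 0},
    {"slide": [-0.15, -0.1, 0], "roll": 0}
  ]
}}

```text
t: 52.02
eef_pos: [480.8, -183.9, 207.9]
tcp_rot: [3.14, 0.001, 1.661]
ft_force: [0.7, 0.9, 0.3]
opening: 0.659
grip_force: 0.0
```

```bash
python3 - <<'E'
from h import *
s=state();p=s['eef_pos'];y=np.degrees(s['tcp_rot'][2]);print(p,y)
import json;json.dump([*map(float,p),float(y)],open('cmd.json','w'))
c=cam('top');P=cloud(c);c2=cam('side')
print('L',[(a,uv,np.round(atz(c,uv,66),1)) for a,uv,p in caps(c,P,61,72,580,650,100,320)])
print('S',[(a,uv,np.round(atz(c,uv,52),1)) for a,uv,p in caps(c,P,47,58,590,640,-180,50)])
a=cv2.resize(c['color'][200:280,160:370],None,fx=3.7,fy=3.7,interpolation=3);b=cv2.resize(c2['color'][240:430,220:420],None,fx=1.5,fy=1.5,interpolation=3)
o=np.zeros((590,777,3),np.uint8);o[:296]=a;o[300:585,:300]=b;cv2.imwrite('pics/f13.png',o[:,:,::-1])
E
```

```text
[ 480.80550229 -183.88596971  207.90793863] 95.15607716565268
L [(np.int32(174), array([217. , 232.5]), array([615.6, 181.1,  66. ])), (np.int32(173), array([236.9, 231.1]), array([618.3, 133.3,  66. ])), (np.int32(173), array([177. , 236.6]), array([607. , 276.9,  66. ])), (np.int32(163), array([197.4, 234.8]), array([610.7, 228.1,  66. ]))]
S [(np.int32(108), array([320.5, 230.4]), array([618.2, -67.3,  52. ])), (np.int32(111), array([341.4, 230.6]), array([ 617., -118.,   52.])), (np.int32(111), array([289.1, 232.4]), array([614.4,   8.9,  52. ])), (np.int32(110), array([304.7, 231.4]), array([616.3, -29. ,  52. ]))]
```

View pics/f13.png

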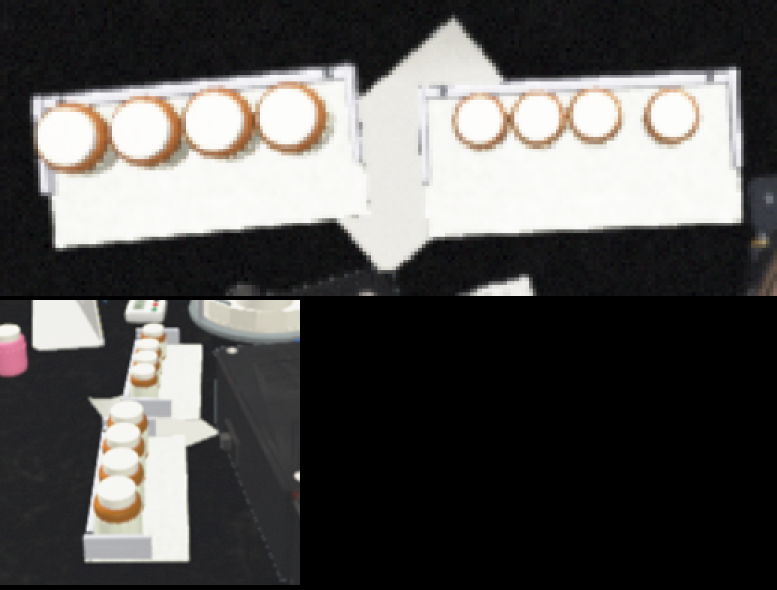

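Everything is upright: four large bottles at crop px (72..290, 117..138) and four small at (480..672, 117). The rightmost small, at (672,117), stands about 2.5 mm off the rail line, so I push it back from the front with shut fingers.

```bash
python3 plan.py 566,-120,207,92.1,4 566,-120,60,92.1,5 566,-120,15,92.1,4
```

```text
rows 4 slide [0.056, 0.0906, 0.0009] roll 0.0533 -> [566.0, -120.0, 207.0, 92.1]
rows 5 slide [-0.0, -0.0, 0.147] roll 0.0 -> [566.0, -120.0, 60.0, 92.1]
rows 4 slide [-0.0, -0.0, 0.045] roll 0.0 -> [566.0, -120.0, 15.0, 92.1]
```

Emit:
{"fn": "step_arm", "kwargs": {
  "increments": [
    {"slide": [0.014, 0.0226, 0], "roll": 0.0133},
    {"slide": [0.028, 0.0453, 0], "roll": 0.0266},
    {"slide": [0.042, 0.068, 0], "roll": 0.04},
    {"slide": [0.056, 0.0906, 0.0009], "roll": 0.0533},
    {"slide": [0.056, 0.0906, 0.0009], "roll": 0.0533}
  ],
  "fingers": 0.0
}}

```text
t: 52.75
eef_pos: [567.2, -116.5, 205.6]
tcp_rot: [3.141, -0.0, 1.613]
ft_force: [0.1, -0.6, -0.6]
opening: 0.19
grip_force: 0.0
```

Emit:
{"fn": "step_arm", "kwargs": {
  "increments": [
    {"slide": [0, 0, 0.035], "roll": 0},
    {"slide": [0, 0, 0.075], "roll": 0},
    {"slide": [0, 0, 0.115], "roll": 0},
    {"slide": [0, 0, 0.147], "roll": 0},
    {"slide": [0, 0, 0.147], "roll": 0}
  ]
}}

```text
t: 53.38
eef_pos: [564.9, -118.1, 57.2]
tcp_rot: [-3.138, -0.001, 1.611]
ft_force: [0.4, 0.5, 0.7]
opening: 0.004
grip_force: 0.0
```

Emit:
{"fn": "step_arm", "kwargs": {
  "increments": [
    {"slide": [0, 0, 0.015], "roll": 0},
    {"slide": [0, 0, 0.03], "roll": 0},
    {"slide": [0, 0, 0.045], "roll": 0},
    {"slide": [0, 0, 0.045], "roll": 0},
    {"slide": [0, 0, 0.045], "roll": 0}
  ]
}}

```text
t: 54.0
eef_pos: [566.3, -118.7, 13.7]
tcp_rot: [3.141, 0.0, 1.61]
ft_force: [0.3, 1.0, -0.6]
opening: 0.006
grip_force: 0.0
```

Emit:
{"fn": "step_arm", "kwargs": {
  "increments": [
    {"slide": [0, 0.004, 0], "roll": 0},
    {"slide": [0, 0.008, 0], "roll": 0},
    {"slide": [0, 0.012, 0], "roll": 0},
    {"slide": [0, 0.015, 0], "roll": 0},
    {"slide": [0, 0.018, 0], "roll": 0}
  ]
}}

```text
t: 54.62
eef_pos: [584.3, -117.9, 13.6]
tcp_rot: [-3.142, 0.0, 1.61]
ft_force: [0.1, 0.1, 0.2]
opening: 0.004
grip_force: 0.0
```

Emit:
{"fn": "step_arm", "kwargs": {
  "increments": [
    {"slide": [0, 0.0015, 0], "roll": 0},
    {"slide": [0, 0.003, 0], "roll": 0},
    {"slide": [0, 0.004, 0], "roll": 0},
    {"slide": [0, 0.004, 0], "roll": 0}
  ]
}}

```text
t: 55.12
eef_pos: [588.2, -117.8, 13.6]
tcp_rot: [3.142, 0.0, 1.61]
ft_force: [0.4, 0.1, 0.1]
opening: 0.002
grip_force: 0.0
```

Emit:
{"fn": "step_arm", "kwargs": {
  "increments": [
    {"slide": [0, 0.001, 0], "roll": 0},
    {"slide": [0, 0.0015, 0], "roll": 0},
    {"slide": [0, 0.002, 0], "roll": 0},
    {"slide": [0, 0.002, 0], "roll": 0}
  ]
}}

```text
t: 55.62
eef_pos: [590.2, -117.7, 13.6]
tcp_rot: [3.142, 0.0, 1.61]
ft_force: [-0.1, -1.0, 0.7]
opening: 0.004
grip_force: 0.0
```

Emit:
{"fn": "step_arm", "kwargs": {
  "increments": [
    {"slide": [0, 0.001, 0], "roll": 0},
    {"slide": [0, 0.002, 0], "roll": 0},
    {"slide": [0, 0.002, 0], "roll": 0}
  ]
}}

```text
t: 56.0
eef_pos: [592.2, -117.6, 13.6]
tcp_rot: [3.142, 0.0, 1.61]
ft_force: [-0.6, 0.1, -0.2]
opening: 0.008
grip_force: 0.0
```

Emit:
{"fn": "step_arm", "kwargs": {
  "increments": [
    {"slide": [0, 0.001, 0], "roll": 0},
    {"slide": [0, 0.002, 0], "roll": 0},
    {"slide": [0, 0.002, 0], "roll": 0}
  ]
}}

```text
t: 56.38
eef_pos: [593.9, -117.5, 13.6]
tcp_rot: [-3.141, -0.0, 1.61]
ft_force: [-1.8, -0.1, 0.8]
opening: 0.003
grip_force: 1.0
```

```bash
python3 - <<'E'
from h import *
c=cam('top');P=cloud(c);print(state()['ft_force'])
print('S',[(a,uv,np.round(atz(c,uv,52),1)) for a,uv,p in caps(c,P,47,58,590,640,-180,50)])
E
```

```text
[-1.66477155  0.33067108  0.69357724]
S [(np.int32(110), array([289.1, 232.2]), array([614.9,   8.9,  52. ])), (np.int32(111), array([304.6, 231.4]), array([616.3, -28.7,  52. ]))]
```

Contact is starting, so I take one more small push, then back off and look.

Emit:
{"fn": "step_arm", "kwargs": {
  "increments": [
    {"slide": [0, 0.001, 0], "roll": 0},
    {"slide": [0, 0.0015, 0], "roll": 0},
    {"slide": [0, 0.0015, 0], "roll": 0}
  ]
}}

```text
t: 56.8
eef_pos: [594.6, -117.2, 13.5]
tcp_rot: [-3.139, -0.001, 1.61]
ft_force: [-7.6, -0.4, 4.3]
opening: 0.007
grip_force: 3.7
```

Emit:
{"fn": "step_arm", "kwargs": {
  "increments": [
    {"slide": [0, -0.01, 0], "roll": 0},
    {"slide": [0, -0.025, 0], "roll": 0},
    {"slide": [0, -0.03, -0.04], "roll": 0},
    {"slide": [0, -0.03, -0.09], "roll": 0},
    {"slide": [0, -0.03, -0.14], "roll": 0}
  ]
}}

```text
t: 57.42
eef_pos: [565.4, -118.6, 155.1]
tcp_rot: [3.141, 0.0, 1.61]
ft_force: [0.3, -0.1, -0.1]
opening: 0.005
grip_force: 0.0
```

Emit:
{"fn": "step_arm", "kwargs": {
  "increments": [
    {"slide": [-0.03, -0.04, -0.02], "roll": 0},
    {"slide": [-0.06, -0.08, -0.04], "roll": 0},
    {"slide": [-0.1, -0.11, -0.05], "roll": 0},
    {"slide": [-0.1, -0.11, -0.05], "roll": 0}
  ]
}}

```text
t: 57.92
eef_pos: [458.4, -225.0, 204.6]
tcp_rot: [3.14, 0.002, 1.606]
ft_force: [-0.5, -0.5, 0.0]
opening: 0.006
grip_force: 0.0
```

```bash
python3 - <<'E'
from h import *
c=cam('top');P=cloud(c);c2=cam('side')
print('L',[(a,uv,np.round(atz(c,uv,66),1)) for a,uv,p in caps(c,P,61,72,580,650,100,320)])
print('S',[(a,uv,np.round(atz(c,uv,52),1)) for a,uv,p in caps(c,P,47,58,590,640,-180,50)])
for t in('slide_box','petri_dish','timer'):
    d=mark_of('top',t)[0];print(t,np.round(d['uv']),np.round(atz(c,d['uv'],0)))
a=cv2.resize(c['color'][195:345,150:420],None,fx=2.9,fy=2.9,interpolation=3);cv2.imwrite('pics/f14.png',a[:,:,::-1])
E
```

```text
L [(np.int32(167), array([217.1, 232.6]), array([615.3, 180.8,  66. ])), (np.int32(175), array([237.1, 231.1]), array([618.3, 132.9,  66. ])), (np.int32(173), array([177.5, 236.9]), array([606.3, 275.7,  66. ])), (np.int32(177), array([197.2, 234.7]), array([610.9, 228.5,  66. ]))]
S [(np.int32(104), array([341.4, 229.5]), array([ 619.7, -118. ,   52. ])), (np.int32(114), array([320.4, 230.6]), array([617.7, -67.1,  52. ])), (np.int32(111), array([289. , 232.3]), array([614.6,   9.1,  52. ])), (np.int32(107), array([304.8, 231.5]), array([616.1, -29.2,  52. ]))]
slide_box [336. 322.] [ 392. -103.    0.]
petri_dish [304. 298.] [453. -24.   0.]
timer [402. 219.] [ 649. -275.    0.]
```

View pics/f14.png

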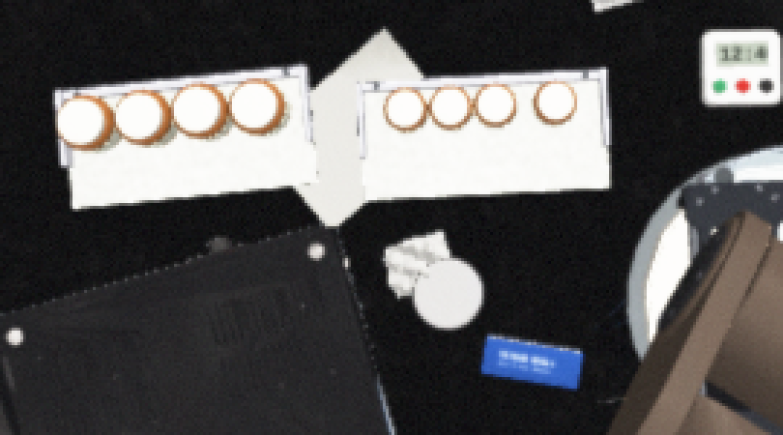

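The small row is now in line with its rail. The rightmost large, at crop px (257,105), seems about 1.4 mm short of its rail line. I nudge it the same way, with the gripper turned so its body stays clear of the black box.

Emit:
{"fn": "step_arm", "kwargs": {
  "increments": [
    {"slide": [0, 0, 0], "roll": 0},
    {"slide": [0, 0, 0], "roll": 0}
  ]
}}

```text
t: 58.42
eef_pos: [459.9, -222.3, 203.4]
tcp_rot: [-3.141, -0.0, 1.611]
ft_force: [0.1, -0.3, -0.1]
opening: 0.007
grip_force: 0.0
```

```bash
python3 - <<'E'
from h import *
s=state();p=s['eef_pos'];y=np.degrees(s['tcp_rot'][2]);print(p,y)
import json;json.dump([*map(float,p),float(y)],open('cmd.json','w'))
E
python3 plan.py 565,129,205,5.3,13 565,129,70,5.3,5 565,129,18,5.3,4
```

```text
[ 459.93654818 -222.34597882  203.40165966] 92.29513060087781
rows 5 slide [0.1156, 0.0397, -0.0005] roll 0.5061 -> [495.0, -105.2, 203.9, 63.3]
rows 5 slide [0.1204, -0.0214, -0.0006] roll 0.5061 -> [530.0, 11.9, 204.5, 34.3]
rows 5 slide [0.0949, -0.077, -0.0005] roll 0.5062 -> [565.0, 129.0, 205.0, 5.3]
rows 5 slide [0.0, 0.0, 0.135] roll -0.0 -> [565.0, 129.0, 70.0, 5.3]
rows 4 slide [0.0, 0.0, 0.052] roll -0.0 -> [565.0, 129.0, 18.0, 5.3]
```

Emit:
{"fn": "step_arm", "kwargs": {
  "increments": [
    {"slide": [0.0231, 0.0079, 0], "roll": 0.1012},
    {"slide": [0.0462, 0.0159, 0], "roll": 0.2024},
    {"slide": [0.0694, 0.0238, 0], "roll": 0.3037},
    {"slide": [0.0925, 0.0318, 0], "roll": 0.4049},
    {"slide": [0.1156, 0.0397, 0], "roll": 0.5061}
  ]
}}

```text
t: 59.05
eef_pos: [495.1, -104.8, 203.5]
tcp_rot: [-3.142, 0.0, 1.101]
ft_force: [0.2, 1.0, -0.5]
opening: 0.004
grip_force: 0.0
```

Emit:
{"fn": "step_arm", "kwargs": {
  "increments": [
    {"slide": [0.0241, -0.0043, 0], "roll": 0.1012},
    {"slide": [0.0482, -0.0086, 0], "roll": 0.2024},
    {"slide": [0.0722, -0.0128, 0], "roll": 0.3037},
    {"slide": [0.0963, -0.0171, 0], "roll": 0.4049},
    {"slide": [0.1204, -0.0214, 0], "roll": 0.5061}
  ]
}}

```text
t: 59.68
eef_pos: [530.1, 12.4, 203.5]
tcp_rot: [3.142, 0.0, 0.595]
ft_force: [-0.3, 0.3, -0.3]
opening: 0.002
grip_force: 0.0
```

Emit:
{"fn": "step_arm", "kwargs": {
  "increments": [
    {"slide": [0.019, -0.0154, 0], "roll": 0.1012},
    {"slide": [0.038, -0.0308, 0], "roll": 0.2025},
    {"slide": [0.0569, -0.0462, 0], "roll": 0.3037},
    {"slide": [0.0759, -0.0616, 0], "roll": 0.405},
    {"slide": [0.0949, -0.077, 0], "roll": 0.5062}
  ]
}}

```text
t: 60.3
eef_pos: [565.2, 129.5, 203.4]
tcp_rot: [3.142, 0.0, 0.089]
ft_force: [0.1, 0.1, 0.4]
opening: 0.004
grip_force: 0.0
```

Emit:
{"fn": "step_arm", "kwargs": {
  "increments": [
    {"slide": [0, 0, 0], "roll": 0},
    {"slide": [0, 0, 0.04], "roll": 0},
    {"slide": [0, 0, 0.09], "roll": 0},
    {"slide": [0, 0, 0.13], "roll": 0},
    {"slide": [0, 0, 0.13], "roll": 0}
  ]
}}

```text
t: 60.92
eef_pos: [563.6, 127.6, 71.5]
tcp_rot: [3.141, 0.005, 0.093]
ft_force: [-0.4, -0.7, 1.3]
opening: 0.008
grip_force: 0.0
```

Emit:
{"fn": "step_arm", "kwargs": {
  "increments": [
    {"slide": [0, 0, 0], "roll": 0},
    {"slide": [0, 0, 0], "roll": 0}
  ]
}}

```text
t: 61.18
eef_pos: [565.8, 128.4, 75.4]
tcp_rot: [3.142, -0.003, 0.092]
ft_force: [-0.8, 0.3, 0.2]
opening: 0.003
grip_force: 0.0
```

Emit:
{"fn": "step_arm", "kwargs": {
  "increments": [
    {"slide": [0, 0.0, 0.02], "roll": 0},
    {"slide": [0, 0, 0.04], "roll": 0},
    {"slide": [0, 0, 0.055], "roll": 0},
    {"slide": [0, 0, 0.055], "roll": 0}
  ]
}}

```text
t: 61.68
eef_pos: [564.9, 128.4, 18.4]
tcp_rot: [3.141, 0.001, 0.092]
ft_force: [0.3, -0.5, 0.1]
opening: 0.002
grip_force: 0.0
```

Emit:
{"fn": "step_arm", "kwargs": {
  "increments": [
    {"slide": [0.004, -0.001, 0], "roll": 0},
    {"slide": [0.008, -0.002, 0], "roll": 0},
    {"slide": [0.012, -0.003, 0], "roll": 0},
    {"slide": [0.016, -0.003, 0], "roll": 0},
    {"slide": [0.019, -0.003, 0], "roll": 0}
  ]
}}

```text
t: 62.3
eef_pos: [584.0, 133.2, 18.6]
tcp_rot: [3.141, -0.0, 0.092]
ft_force: [0.2, -0.0, -0.2]
opening: 0.002
grip_force: 0.0
```

Emit:
{"fn": "step_arm", "kwargs": {
  "increments": [
    {"slide": [0.001, 0, 0], "roll": 0},
    {"slide": [0.002, 0, 0], "roll": 0},
    {"slide": [0.002, 0, 0], "roll": 0}
  ]
}}

```text
t: 62.68
eef_pos: [585.7, 133.3, 18.6]
tcp_rot: [3.141, -0.0, 0.091]
ft_force: [-0.2, 0.1, 0.9]
opening: 0.005
grip_force: 0.0
```

Emit:
{"fn": "step_arm", "kwargs": {
  "increments": [
    {"slide": [0.001, 0, 0], "roll": 0},
    {"slide": [0.0015, 0, 0], "roll": 0},
    {"slide": [0.0015, 0, 0], "roll": 0}
  ]
}}

```text
t: 63.05
eef_pos: [586.2, 133.4, 18.4]
tcp_rot: [3.141, 0.002, 0.092]
ft_force: [-5.9, -1.0, 3.1]
opening: 0.004
grip_force: 2.7
```

Emit:
{"fn": "step_arm", "kwargs": {
  "increments": [
    {"slide": [-0.008, 0, 0], "roll": 0},
    {"slide": [-0.02, 0, 0], "roll": 0},
    {"slide": [-0.02, 0, -0.04], "roll": 0},
    {"slide": [-0.02, 0, -0.09], "roll": 0},
    {"slide": [-0.02, 0, -0.14], "roll": 0}
  ]
}}

```text
t: 63.68
eef_pos: [566.5, 131.6, 160.0]
tcp_rot: [3.142, -0.0, 0.092]
ft_force: [1.4, -0.4, 0.4]
opening: 0.001
grip_force: 0.0
```

Emit:
{"fn": "step_arm", "kwargs": {
  "increments": [
    {"slide": [-0.01, 0.055, -0.01], "roll": 0},
    {"slide": [-0.02, 0.11, -0.02], "roll": 0},
    {"slide": [-0.03, 0.165, -0.03], "roll": 0},
    {"slide": [-0.04, 0.22, -0.04], "roll": 0},
    {"slide": [-0.05, 0.27, -0.05], "roll": 0}
  ]
}}

```text
t: 64.3
eef_pos: [541.2, -143.5, 209.0]
tcp_rot: [3.141, -0.0, 0.091]
ft_force: [1.5, -0.5, -0.5]
opening: 0.003
grip_force: 0.0
```

Emit:
{"fn": "step_arm", "kwargs": {
  "increments": [
    {"slide": [-0.03, 0.04, 0], "roll": 0},
    {"slide": [-0.05, 0.08, 0], "roll": 0},
    {"slide": [-0.05, 0.08, 0], "roll": 0},
    {"slide": [-0.05, 0.08, 0], "roll": 0}
  ]
}}

```text
t: 64.8
eef_pos: [499.4, -225.6, 208.6]
tcp_rot: [-3.142, -0.0, 0.091]
ft_force: [0.7, 0.5, -0.4]
opening: 0.006
grip_force: 0.0
```

```bash
python3 - <<'E'
from h import *
c=cam('top');P=cloud(c)
print('L',[(a,np.round(atz(c,uv,66),1)) for a,uv,p in caps(c,P,61,72,580,650,100,320)])
print('S',[(a,np.round(atz(c,uv,52),1)) for a,uv,p in caps(c,P,47,58,590,640,-180,50)])
print(state()['t'],state()['eef_pos'])
E
```

```text
L [(np.int32(174), array([619.7, 132.6,  66. ])), (np.int32(180), array([615.6, 179.9,  66. ])), (np.int32(171), array([606.5, 276.7,  66. ])), (np.int32(171), array([609.2, 226.9,  66. ]))]
S [(np.int32(106), array([618. , -67.1,  52. ])), (np.int32(110), array([ 619.7, -118.3,   52. ])), (np.int32(107), array([614.9,   9.1,  52. ])), (np.int32(108), array([616.3, -28.5,  52. ]))]
64.85 [ 499.64503501 -225.25152413  208.56761537]
```

```bash
python3 - <<'E'
from h import *
for i in range(3):
    c=cam('top');P=cloud(c)
    print('L',[(a,uv,np.round(atz(c,uv,66),1)) for a,uv,p in caps(c,P,61,72,580,650,100,320)])
    img=cv2.cvtColor(c['color'],cv2.COLOR_RGB2HSV)
    m=(img[...,0]>5)&(img[...,0]<22)&(img[...,1]>120);m[:215]=0;m[255:]=0;m[:,260:]=0
    print([(b[0],b[1]) for b in blobs(c,P,m,20)])
E
```

```text
L [(np.int32(179), array([237.2, 230.5]), array([619.7, 132.6,  66. ])), (np.int32(170), array([217.3, 232.7]), array([615.1, 180.4,  66. ])), (np.int32(177), array([177.1, 236.7]), array([606.8, 276.7,  66. ])), (np.int32(183), array([197.9, 235.5]), array([609. , 226.9,  66. ]))]
[(np.int32(43), array([243.8, 232.8])), (np.int32(49), array([224.5, 233.8])), (np.int32(52), array([205.1, 236.5])), (np.int32(55), array([184.8, 237.8]))]
L [(np.int32(178), array([237.1, 230.7]), array([619.3, 132.9,  66. ])), (np.int32(175), array([217.5, 232.7]), array([615.1, 179.9,  66. ])), (np.int32(170), array([177.2, 236.7]), array([606.8, 276.4,  66. ])), (np.int32(178), array([197.8, 235.4]), array([609.2, 227.1,  66. ]))]
[(np.int32(41), array([243.8, 233. ])), (np.int32(48), array([224.7, 233.7])), (np.int32(52), array([205.1, 236.5])), (np.int32(56), array([184.6, 237.1]))]
L [(np.int32(177), array([237.2, 230.6]), array([619.5, 132.6,  66. ])), (np.int32(174), array([217.6, 232.5]), array([615.6, 179.6,  66. ])), (np.int32(177), array([177.2, 236.7]), array([606.8, 276.4,  66. ])), (np.int32(169), array([197.7, 235.2]), array([609.7, 227.3,  66. ]))]
[(np.int32(40), array([243.7, 232.9])), (np.int32(50), array([224.5, 233.8])), (np.int32(51), array([205.3, 236.3])), (np.int32(60), array([184.6, 237.5]))]
```

The third large bottle was squeezed about 2 mm forward, so I push it back too.

```bash
echo '[499.6,-225.3,208.6,5.25]'>cmd.json
python3 plan.py 552,223,208,5.3,10
```

```text
rows 5 slide [0.0466, -0.2208, 0.0003] roll -0.0004 -> [525.8, -1.2, 208.3, 5.3]
rows 5 slide [0.0467, -0.2208, 0.0003] roll -0.0005 -> [552.0, 223.0, 208.0, 5.3]
```

Emit:
{"fn": "step_arm", "kwargs": {
  "increments": [
    {"slide": [0.0093, -0.0442, 0], "roll": 0},
    {"slide": [0.0186, -0.0883, 0], "roll": 0},
    {"slide": [0.028, -0.1325, 0], "roll": 0},
    {"slide": [0.0373, -0.1766, 0], "roll": 0},
    {"slide": [0.0466, -0.2208, 0], "roll": 0}
  ]
}}

```text
t: 65.62
eef_pos: [525.9, 0.3, 208.7]
tcp_rot: [3.141, -0.0, 0.093]
ft_force: [0.2, -0.6, -0.0]
opening: 0.005
grip_force: 0.0
```

Emit:
{"fn": "step_arm", "kwargs": {
  "increments": [
    {"slide": [0.0093, -0.0442, 0], "roll": 0},
    {"slide": [0.0187, -0.0883, 0], "roll": 0},
    {"slide": [0.028, -0.1325, 0], "roll": 0},
    {"slide": [0.0374, -0.1766, 0], "roll": 0},
    {"slide": [0.0467, -0.2208, 0], "roll": 0}
  ]
}}

```text
t: 66.25
eef_pos: [551.9, 224.6, 208.6]
tcp_rot: [3.141, -0.0, 0.093]
ft_force: [-0.1, -0.6, -0.2]
opening: 0.002
grip_force: 0.0
```

Emit:
{"fn": "step_arm", "kwargs": {
  "increments": [
    {"slide": [0, 0, 0], "roll": 0},
    {"slide": [0, 0, 0.04], "roll": 0},
    {"slide": [0, 0, 0.09], "roll": 0},
    {"slide": [0, 0, 0.13], "roll": 0},
    {"slide": [0, 0, 0.13], "roll": 0}
  ]
}}

```text
t: 66.88
eef_pos: [550.7, 221.6, 76.4]
tcp_rot: [3.14, 0.005, 0.092]
ft_force: [0.4, 0.0, 0.3]
opening: 0.004
grip_force: 0.0
```

Emit:
{"fn": "step_arm", "kwargs": {
  "increments": [
    {"slide": [0, 0, 0.02], "roll": 0},
    {"slide": [0, 0, 0.04], "roll": 0},
    {"slide": [0, 0, 0.058], "roll": 0},
    {"slide": [0, 0, 0.058], "roll": 0},
    {"slide": [0, 0, 0.058], "roll": 0}
  ]
}}

```text
t: 67.5
eef_pos: [552.7, 222.3, 21.5]
tcp_rot: [-3.141, -0.001, 0.091]
ft_force: [0.1, -0.5, 0.1]
opening: 0.005
grip_force: 0.0
```

Emit:
{"fn": "step_arm", "kwargs": {
  "increments": [
    {"slide": [0.004, -0.002, 0], "roll": 0},
    {"slide": [0.009, -0.004, 0], "roll": 0},
    {"slide": [0.014, -0.0045, 0], "roll": 0},
    {"slide": [0.018, -0.0045, 0], "roll": 0},
    {"slide": [0.021, -0.0045, 0], "roll": 0}
  ]
}}

```text
t: 68.12
eef_pos: [573.0, 228.6, 20.5]
tcp_rot: [3.141, 0.0, 0.091]
ft_force: [0.3, -1.1, -0.4]
opening: 0.005
grip_force: 0.0
```

Emit:
{"fn": "step_arm", "kwargs": {
  "increments": [
    {"slide": [0.001, 0, 0], "roll": 0},
    {"slide": [0.002, 0, 0], "roll": 0},
    {"slide": [0.003, 0, 0], "roll": 0},
    {"slide": [0.003, 0, 0], "roll": 0}
  ]
}}

```text
t: 68.62
eef_pos: [575.7, 228.9, 20.6]
tcp_rot: [3.141, 0.0, 0.091]
ft_force: [0.0, 0.3, -0.0]
opening: 0.005
grip_force: 0.0
```

Emit:
{"fn": "step_arm", "kwargs": {
  "increments": [
    {"slide": [0.001, 0, 0], "roll": 0},
    {"slide": [0.0015, 0, 0], "roll": 0},
    {"slide": [0.0015, 0, 0], "roll": 0}
  ]
}}

```text
t: 69.0
eef_pos: [577.3, 229.1, 20.6]
tcp_rot: [3.142, -0.0, 0.092]
ft_force: [0.0, -0.4, -0.6]
opening: 0.003
grip_force: 0.0
```

Emit:
{"fn": "step_arm", "kwargs": {
  "increments": [
    {"slide": [0.001, 0, 0], "roll": 0},
    {"slide": [0.0015, 0, 0], "roll": 0},
    {"slide": [0.0015, 0, 0], "roll": 0}
  ]
}}

```text
t: 69.38
eef_pos: [577.8, 229.0, 20.4]
tcp_rot: [3.141, 0.002, 0.092]
ft_force: [-5.2, -1.0, 3.3]
opening: 0.001
grip_force: 2.8
```

```bash
python3 - <<'E'
from h import *
c=cam('top');P=cloud(c)
print('L',[(a,np.round(atz(c,uv,66),1)) for a,uv,p in caps(c,P,61,72,580,650,100,320)],state()['ft_force'])
E
```

```text
L [(np.int32(170), array([619.7, 132.6,  66. ])), (np.int32(70), array([624.3, 183.9,  66. ]))] [-6.12232423 -1.11388358  2.21990226]
```

Emit:
{"fn": "step_arm", "kwargs": {
  "increments": [
    {"slide": [-0.008, 0, 0], "roll": 0},
    {"slide": [-0.02, 0, 0], "roll": 0},
    {"slide": [-0.02, 0, -0.04], "roll": 0},
    {"slide": [-0.02, 0, -0.09], "roll": 0},
    {"slide": [-0.02, 0, -0.15], "roll": 0}
  ]
}}

```text
t: 70.05
eef_pos: [557.8, 227.2, 171.5]
tcp_rot: [3.141, 0.001, 0.092]
ft_force: [0.9, -0.1, 1.0]
opening: 0.005
grip_force: 0.0
```

Emit:
{"fn": "step_arm", "kwargs": {
  "increments": [
    {"slide": [-0.01, 0.055, 0], "roll": 0},
    {"slide": [-0.02, 0.11, 0], "roll": 0},
    {"slide": [-0.03, 0.165, 0], "roll": 0},
    {"slide": [-0.04, 0.22, 0], "roll": 0},
    {"slide": [-0.05, 0.27, 0], "roll": 0}
  ]
}}

```text
t: 70.68
eef_pos: [532.8, -47.7, 170.7]
tcp_rot: [3.141, -0.001, 0.091]
ft_force: [0.8, 0.3, 0.6]
opening: 0.002
grip_force: 0.0
```

Emit:
{"fn": "step_arm", "kwargs": {
  "increments": [
    {"slide": [-0.01, 0.05, 0], "roll": 0},
    {"slide": [-0.02, 0.1, 0], "roll": 0},
    {"slide": [-0.03, 0.15, 0], "roll": 0},
    {"slide": [-0.03, 0.15, 0], "roll": 0},
    {"slide": [-0.03, 0.15, 0], "roll": 0}
  ]
}}

```text
t: 71.3
eef_pos: [517.0, -197.6, 170.5]
tcp_rot: [-3.141, 0.0, 0.091]
ft_force: [0.1, 0.9, 0.5]
opening: 0.005
grip_force: 0.0
```

```bash
python3 - <<'E'
from h import *
for i in range(2):
    c=cam('top');P=cloud(c)
    print('L',[(a,np.round(atz(c,uv,66),1)) for a,uv,p in caps(c,P,61,72,580,650,100,320)])
print('S',[(a,np.round(atz(c,uv,52),1)) for a,uv,p in caps(c,P,47,58,590,640,-180,50)],state()['t'],state()['eef_pos'])
E
```

```text
L [(np.int32(174), array([619.7, 132.6,  66. ])), (np.int32(179), array([615.6, 179.9,  66. ])), (np.int32(174), array([611.2, 227.6,  66. ])), (np.int32(181), array([607. , 276.9,  66. ]))]
L [(np.int32(175), array([619.5, 132.9,  66. ])), (np.int32(169), array([615.8, 180.1,  66. ])), (np.int32(168), array([610.7, 227.3,  66. ])), (np.int32(178), array([606.8, 276.9,  66. ]))]
S [(np.int32(116), array([618. , -66.8,  52. ])), (np.int32(108), array([ 619.2, -118. ,   52. ])), (np.int32(108), array([615.1,   9.1,  52. ])), (np.int32(105), array([616.1, -28.5,  52. ]))] 71.4 [ 517.44415893 -196.97297913  170.6677008 ]
```

Both rows are in line against their rails and upright, and the robot is touching nothing. I hand in.

```bash
python3 -c "
from cell import env
print(env.job_done())"
```

```text
the job is handed in; nothing more can be done
None
```

I put all three carousel bottles away (one small, two large) and handed the job in; both rows stood upright in line with their back rails at the last look, and the box, dish and timer were not touched. I slid one large bottle aside by gripping it to open a gap for the last one.

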